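# Clear the gauge plates from the locked peg rack into the bench stand

## Robot

A 6-joint arm with a two-finger parallel gripper is mounted at the origin on a cart in front of the work surface, level with it; the furniture and walls round the work are solid. World frame = base frame: x ahead of the robot, y to its left, z up, the work surface at z = 0. Lengths are in m, angles in rad, forces in N, time in s.
With the tool pointing down it reaches from about 0.35 to 0.775 m from the base axis. Payload 5.5 kg.
Tool frame: the origin (TCP) lies at the very end of the fingers, on their centre line; the grasp point (between the pads) lies 19 mm behind it; z points along the fingers, y is the direction in which the jaws open and shut (so a half turn about z gives the same grasp; the last joint's range is limited). The gripper opens to 85 mm and grips with 20 to 120 N. Pads are 22 mm wide; open, the fingers measure 114 mm over their backs; the gripper's body (76 mm by 85 mm) begins 54 mm behind the grasp point. The pads swing forward as they close: fully open they stand 13 mm farther back than shut.
Start: joints at [1.154, 0.313, 0.046, 1.304, 0, 1.431], TCP at [0.157, 0.553, 0.231] pointing down, gripper open.
Joint ranges: [-2.76, 2.76], [-0.86, 1.69], [-1.03, 1.26], [-2.2, 2.34], [-1.47, 1.5], [-3.14, 3.14]. Speed limits (rad/s): [2.57, 2.57, 3.14, 3.14, 3.14, 3.14].

## Interface

Orientations are given as a unit quaternion [w, x, y, z].
In Python, from workcell import get_state, read_camera, hand_in, find_in, silhouettes gives the robot as it stands. The module is installed in compiled form; this text tells all that it offers.
- The arm moves only by the tool send_rows, never from a script. Its argument "deltas" is a list that holds one entry, the list of rows, each a list of 6 numbers: the shift along the world's x, y, z in cm, then the turn, a rotation vector about the world's x, y, z in degrees. In form: [[[dx, dy, dz, wx, wy, wz], ...]]. A call has 1 to 12 rows; each row is the pose to reach, as a shift and turn from the pose commanded when the call began; what a row does not reach only later rows make up. A row lasts 1/10 s, in which the tool goes at most 50 mm and 8.59 degrees, less where a joint would pass 70% of its speed; a pose out of reach is approached as far as the arm can. A call with a gripper value outside its range is refused whole. "jaw" is the opening, from -1 (shut) to 1 (fully open), so that 0 is half open, set as the call begins (left out, the last holds). The fingers move at their own pace and stop on an object; "force" is the grip in N (left out, the last holds). Time passes only in rows, so rows that repeat a pose let the fingers close. It gives the time, the measured TCP pose, the force and the opening at its end, in the units of the state.
- get_state(): the state, without advancing time (a new reading comes with each control period).
- read_camera(name): name is "side" or "top"; returns a dict with "img" (400x640x3 uint8, red, green, blue), "z_map" (400x640 float32, m along the optical axis (not along the pixel's ray), 0 where there is no reading), "vfov" (degrees; the focal length in pixels is half the picture's height over the tangent of half this angle, whatever the lens; pixels are square), "cx", "cy" (the principal point, pixels), "R" (3x3) and "t" (3): a world point X has camera coordinates R X + t. Camera axes: x right, y down, z forward; pixel columns grow to the right and rows downward; lengths in m; the calibration is good to about 2 mm. A picture is of the moment at which its call begins.
- hand_in(): hands the job in, once; it reports no verdict.
Trained networks look in a picture, given as the dict that the camera call returned (one of the last four; its "shot" number tells which), for a name from the list of things; names that differ only in an ending like _2 or _b are one class to them, and where a whole thing is asked for, a point or a joint stands for the part that bears it (a point fixed in the world has none). Each returns a list of dicts, best first, with "conf" (0 to 1); they miss things now and then, are a little off and sometimes report something else, mostly with a low value. They report only what shows in the picture. A call takes as long as a camera call.
- find_in(picture, thing): "box" ([centre column, centre row, width, height] in pixels, round what is visible of it).
- silhouettes(picture, thing): "mask" (400x640 bool, what is visible of it) and "box" ([centre column, centre row, width, height] in pixels, round what is visible of it).
The state is a dict: "clock": time; "joint_pos": joint angles; "qvel": joint speeds; "tau": joint torques, N m; "tcp_pos": TCP position; "orientation": TCP orientation; "wrist_force": force on the tool from outside, world axes, zero at the start; "ft_torque": the same for the moment, N m; "finger_gap": finger opening in m.
Only numpy, scipy, OpenCV 4.12 (cv2) and the standard library are available. Lean on these libraries where they do the work, as an engineer would, in place of code of your own. Each camera call takes 0.05 s, during which the arm holds its last target.

## Task

Swing the rack's brass keeper fully open by its red handle, then lift each gauge plate over the upturned tip of its peg, take it off and stand it upright in a slot of the wooden stand, one plate to a slot, pushed down to the floor of the slot and near the middle of its length. Once all the plates that were hanging are in the stand, swing the keeper fully closed again. Keep the plates upright on the way and leave the jar, the beaker and the bottle alone.

Things in the scene. Friction and masses are not known exactly. Their poses are not given: they have to be found in the camera images.
- rack: fixed peg rack; origin on the bench, x to the back, y left, z up; may be turned some degrees. Wooden base x -30 to +85 mm, y -150 to +170, 14 high. Crossbar behind, 10 mm thick, axis at x = 55, z = 165. Four pegs run forward (-x) from it at y = 105, 35, -35, -105. A rod at y = 160, z = 165 (x 55 to -55) carries the keeper's pivot
- peg0 (a point): on top of the leftmost peg, at rack (-5, 105, 168) mm. All pegs: 6 mm thick, level to x = -34 mm, where the tip turns up and ends at x = -43, z = 179, 11 mm above the peg's top. A hanging plate comes off when raised 11 to 22 mm (best 16) and slid forward until its middle is past x = -50
- peg1 (a point): on top of the second peg from the left, at rack (-5, 35, 168) mm
- peg2 (a point): on top of the third peg from the left, at rack (-5, -35, 168) mm
- peg3 (a point): on top of the rightmost peg, at rack (-5, -105, 168) mm
- keeper (a joint): angle of the keeper, a brass bar 276 mm long, 8 thick, 10 tall on a vertical pivot, axis 178 mm over the bench. 0 (stop): closed, along the rack's -y just in front of the peg tips, no plate comes off. 1.57 (stop): open, along the rack's -x. Opens clockwise seen from above; friction 0.06 N m, stays where left
- keeper_grip (a point): point to hold, in the upright red round post (16 mm thick, 183 to 225 mm over the bench) on the keeper bar, 90 mm from the pivot; 15 mm below the post's top; turns with the keeper. Fingers may close on it in any direction and it can turn between them
- keeper_hinge (a point): point on the keeper's vertical pivot axis at the height of the grip point, at rack (-55, 160, 210) mm
- stand: light wooden slotted stand, loose, 0.9 kg, 80 (x) x 180 (y) x 57 mm high, origin at the centre of its underside. Four slots along its x, right through, at y = 66, 22, -22, -66 mm, each 14 wide, 45 deep (floor 12 mm over the underside), open above and at both ends. A plate stands in a slot with its faces across the stand's y
- plate_steel: steel-grey gauge plate, 54 (y) x 8 (x) x 136 mm (z), 0.14 to 0.28 kg; origin at the centre of its bottom edge. Hang slot 24 wide, 28 tall at z = 70 to 98 mm; grip the solid tab above it (z = 98 to 136). Hangs by the slot's upper edge on one of the pegs, near rack x = -5 mm, bottom edge 70 mm over the bench, axes along the rack's. Which peg varies; three or four of the plates are present
- plate_brass: yellow brass gauge plate, 54 (y) x 8 (x) x 136 mm (z), 0.14 to 0.28 kg; origin at the centre of its bottom edge. Hang slot 24 wide, 28 tall at z = 70 to 98 mm; grip the solid tab above it (z = 98 to 136). Hangs by the slot's upper edge on one of the pegs, near rack x = -5 mm, bottom edge 70 mm over the bench, axes along the rack's. Which peg varies; three or four of the plates are present
- plate_copper: reddish copper gauge plate, 54 (y) x 8 (x) x 136 mm (z), 0.14 to 0.28 kg; origin at the centre of its bottom edge. Hang slot 24 wide, 28 tall at z = 70 to 98 mm; grip the solid tab above it (z = 98 to 136). Hangs by the slot's upper edge on one of the pegs, near rack x = -5 mm, bottom edge 70 mm over the bench, axes along the rack's. Which peg varies; three or four of the plates are present
- plate_blue: blue-painted gauge plate, 54 (y) x 8 (x) x 136 mm (z), 0.14 to 0.28 kg; origin at the centre of its bottom edge. Hang slot 24 wide, 28 tall at z = 70 to 98 mm; grip the solid tab above it (z = 98 to 136). Hangs by the slot's upper edge on one of the pegs, near rack x = -5 mm, bottom edge 70 mm over the bench, axes along the rack's. Which peg varies; three or four of the plates are present
- flux_jar: bystander: closed jar with orange-brown contents and white lid, 58 mm across, 78 mm high, origin at the centre of its underside; leave it alone
- crucible_cup: bystander: open cream beaker, 47 mm across, 44 mm high, origin at the centre of its underside; leave it alone
- solvent_bottle: bystander: white plastic bottle with red cap, 41 mm across, 98 mm high, origin at the centre of its underside; leave it alone
- hanging_shaft (a point): fixed point on the grey flexible shaft, about 30 mm thick, that hangs upright at the right of the bench from below bench level to 0.9 m above it, beside a red pole; keep the arm clear of it. The desk lamp stands pushed to the back of the bench, its shade 0.5 m up over the back edge
- slot0 (a point): centre of the floor of the stand's slot at y = +66 mm, 12 mm above the underside
- slot1 (a point): centre of the floor of the stand's slot at y = +22 mm, 12 mm above the underside
- slot2 (a point): centre of the floor of the stand's slot at y = -22 mm, 12 mm above the underside
- slot3 (a point): centre of the floor of the stand's slot at y = -66 mm, 12 mm above the underside

How it is judged:
On the way, in this order (a step that is already met when the one before it is completed fails the run):
1. the keeper is swung open (over 1.45 rad) (value of joint keeper above 1.45 rad), for 0.2 s.
2. every plate present stands in a slot of the stand, with the keeper still open ((horizontal distance between plate_steel and slot0 below 0.02 m or horizontal distance between plate_steel and slot1 below 0.02 m or horizontal distance between plate_steel and slot2 below 0.02 m or horizontal distance between plate_steel and slot3 below 0.02 m) and z of each of plate_steel, plate_brass, plate_copper, plate_blue in the frame of stand below 0.02 m and angle between each of plate_steel, plate_brass, plate_copper, plate_blue's own z axis and vertical below 0.3 rad and (horizontal distance between plate_brass and slot0 below 0.02 m or horizontal distance between plate_brass and slot1 below 0.02 m or horizontal distance between plate_brass and slot2 below 0.02 m or horizontal distance between plate_brass and slot3 below 0.02 m) and (horizontal distance between plate_copper and slot0 below 0.02 m or horizontal distance between plate_copper and slot1 below 0.02 m or horizontal distance between plate_copper and slot2 below 0.02 m or horizontal distance between plate_copper and slot3 below 0.02 m) and (horizontal distance between plate_blue and slot0 below 0.02 m or horizontal distance between plate_blue and slot1 below 0.02 m or horizontal distance between plate_blue and slot2 below 0.02 m or horizontal distance between plate_blue and slot3 below 0.02 m) and value of joint keeper above 1.2 rad), for 0.2 s.
At the end, for the whole second after the job is handed in: Every plate present stands in a slot of the stand: its origin within 20 mm (horizontally) of the slot's floor centre and less than 20 mm above the stand's underside, leaning less than 0.3 rad; the stand is upright; the keeper is closed (under 0.1 rad) ((horizontal distance between plate_steel and slot0 below 0.02 m or horizontal distance between plate_steel and slot1 below 0.02 m or horizontal distance between plate_steel and slot2 below 0.02 m or horizontal distance between plate_steel and slot3 below 0.02 m) and z of each of plate_steel, plate_brass, plate_copper, plate_blue in the frame of stand below 0.02 m and angle between each of plate_steel, plate_brass, plate_copper, plate_blue's own z axis and vertical below 0.3 rad and (horizontal distance between plate_brass and slot0 below 0.02 m or horizontal distance between plate_brass and slot1 below 0.02 m or horizontal distance between plate_brass and slot2 below 0.02 m or horizontal distance between plate_brass and slot3 below 0.02 m) and (horizontal distance between plate_copper and slot0 below 0.02 m or horizontal distance between plate_copper and slot1 below 0.02 m or horizontal distance between plate_copper and slot2 below 0.02 m or horizontal distance between plate_copper and slot3 below 0.02 m) and (horizontal distance between plate_blue and slot0 below 0.02 m or horizontal distance between plate_blue and slot1 below 0.02 m or horizontal distance between plate_blue and slot2 below 0.02 m or horizontal distance between plate_blue and slot3 below 0.02 m) and angle between stand's own z axis and vertical below 0.1 rad and value of joint keeper below 0.1 rad); the robot touches nothing.
It fails at once if a bystander is moved more than 30 mm (distance of any of flux_jar, crucible_cup, solvent_bottle from where it was at the start of the episode above 0.03 m).
It fails at once if a plate tips over (more than 0.7 rad) (angle between any of plate_steel, plate_brass, plate_copper, plate_blue's own z axis and vertical above 0.7 rad).
Of plate_steel, plate_brass, plate_copper, plate_blue only 3 to 4 are there at a start; the rules pass over those that are not, and their reading is None.
At some moment in a run one of stand may be knocked a few centimetres aside while the robot is not near it.
It also fails if it takes over 210 s, if anything falls off the work surface, if the arm or the gripper's body presses on something with over 40 N, if the wrist force passes 120 N, or if a joint passes its speed limit or range.

## Working session

There is one attempt and no reset: what is moved stays moved. The work goes in short steps, Python scripts to look and compute and a tool call to move; the robot and the scene stay as the last step left them, time stands still between calls to the robot, and variables do not carry over. Pictures are saved under pics/ and viewed, and the job is handed in when it is done.

Besides the shell and the picture viewer there is one more tool, called after "Call:" as name(argument=value, ...) on one line, values as JSON. send_rows: Moves the arm, as the interface text tells. Its arguments: {"type":"object","properties":{"deltas":{"type":"array","items":{"type":"array","items":{"type":"array","items":{"type":"number"}}}},"jaw":{"type":"number"},"force":{"type":"number"}},"required":["deltas"]}

```bash
mkdir -p pics; cat > h.py <<'E'
import numpy as np, cv2
from workcell import get_state, read_camera, hand_in, find_in, silhouettes
def f(p): return 200/np.tan(np.radians(p['vfov'])/2)
def px2w(p,u,v,z):
    F=f(p); c=np.array([(u-p['cx'])/F*z,(v-p['cy'])/F*z,z]); return p['R'].T@(c-p['t'])
def cloud(p):
    F=f(p); z=p['z_map']; v,u=np.mgrid[0:z.shape[0],0:z.shape[1]]
    c=np.stack([(u-p['cx'])/F*z,(v-p['cy'])/F*z,z],-1); return (c-p['t'])@p['R']
def w2px(p,X):
    c=p['R']@np.asarray(X)+p['t']; return f(p)*c[0]/c[2]+p['cx'],f(p)*c[1]/c[2]+p['cy']
def save(p,n,crop=None,s=1):
    im=p['img'][...,::-1]
    if crop: a,b,c,d=crop; im=im[b:d,a:c]
    cv2.imwrite('pics/'+n,cv2.resize(im,None,fx=s,fy=s))
E
python3 - <<'E'
from h import *
print(get_state())
for n in ['side','top']:
    p=read_camera(n); save(p,n+'0.png',s=1.25)
    print(n,p['vfov'],p['cx'],p['cy'],-p['R'].T@p['t'],p['R'].round(3).tolist())
    for t in ['rack','keeper','keeper_grip','stand','plate_steel','plate_brass','plate_copper','plate_blue','flux_jar','crucible_cup','solvent_bottle']:
        print(t,[(np.round(d['box'],1).tolist(),round(d['conf'],2)) for d in find_in(p,t)][:3])
E
```

```text
{'clock': 0.0, 'joint_pos': array([ 1.15438878e+00,  3.13978575e-01,  4.49476187e-02,  1.30362758e+00,
       -2.17914618e-06,  1.43120406e+00]), 'qvel': array([-0.00123012,  0.00039332, -0.00043025, -0.00011989,  0.00129126,
        0.0002912 ]), 'tau': array([-8.76422437e-04, -4.80624032e+01,  2.98536712e+01,  1.93870033e-02,
       -1.79348663e-04, -3.43428087e-05]), 'tcp_pos': array([0.15692947, 0.55261123, 0.23040849]), 'orientation': array([-2.54477812e-04,  1.37966099e-01,  9.90436514e-01, -8.95654389e-04]), 'wrist_force': array([ 0.20646017, -0.00657267,  0.33467271]), 'ft_torque': array([-0.00949789,  0.04218845, -0.02528733]), 'finger_gap': 0.08553573781102695}
side 42.779552574891405 317.4113086704955 201.75752138003764 [-0.03746638  1.25236184  1.22651515] [[-0.901, -0.434, 0.021], [-0.273, 0.528, -0.804], [0.338, -0.73, -0.594]]
rack [([270.8, 233.6, 68.7, 95.0], 0.82)]
keeper [([348.9, 207.9, 24.1, 38.9], 0.73), ([285.6, 221.6, 36.2, 49.7], 0.67)]
keeper_grip [([285.8, 219.4, 37.7, 47.7], 0.83), ([289.4, 200.8, 4.9, 34.9], 0.71)]
stand [([345.6, 206.6, 21.8, 36.2], 0.8)
[... 621 characters left out ...]
, 0.94), ([374.1, 232.9, 49.3, 26.9], 0.62), ([291.8, 178.8, 71.6, 10.7], 0.24)]
keeper [([288.2, 176.9, 68.4, 13.6], 0.57)]
keeper_grip [([270.7, 174.8, 33.6, 6.6], 0.8), ([373.7, 233.7, 48.0, 27.3], 0.57)]
stand [([375.6, 234.2, 49.3, 28.1], 0.71)]
plate_steel [([250.6, 181.3, 12.9, 21.3], 0.7)]
plate_brass [([292.6, 175.2, 11.0, 26.8], 0.72), ([374.4, 236.1, 47.6, 29.3], 0.57), ([298.8, 178.5, 80.2, 44.6], 0.5)]
plate_copper [([328.3, 176.9, 12.6, 26.6], 0.58), ([248.9, 182.9, 10.1, 16.1], 0.23)]
plate_blue []
flux_jar [([374.9, 191.1, 12.7, 19.1], 0.57)]
crucible_cup [([227.7, 196.6, 9.0, 12.3], 0.71), ([375.0, 233.4, 49.7, 26.1], 0.6)]
solvent_bottle [([250.3, 182.1, 10.2, 18.0], 0.46)]
```

```bash
python3 - <<'E'
from h import *
p=read_camera('side'); save(p,'s1.png',(200,150,400,350),4) if 0 else save(p,'s1.png',(210,160,400,340),4)
p=read_camera('top'); save(p,'t1.png',(210,120,410,270),4)
E
```

```text
(no output)
```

View pics/side0.png

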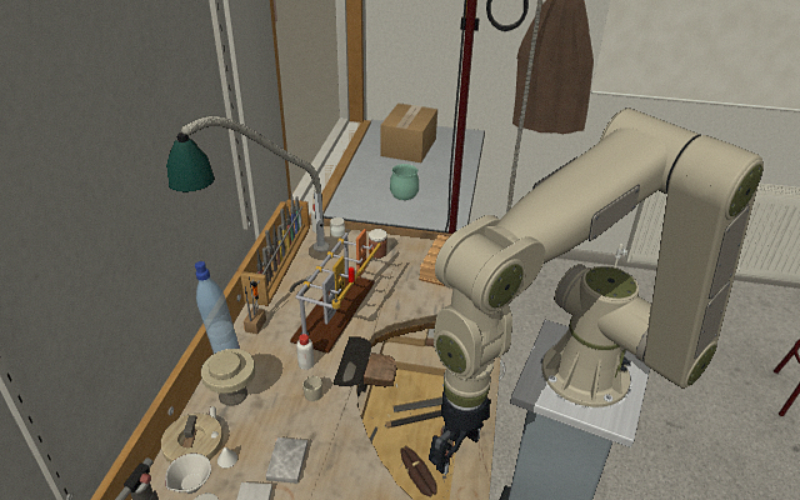

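View pics/top0.png

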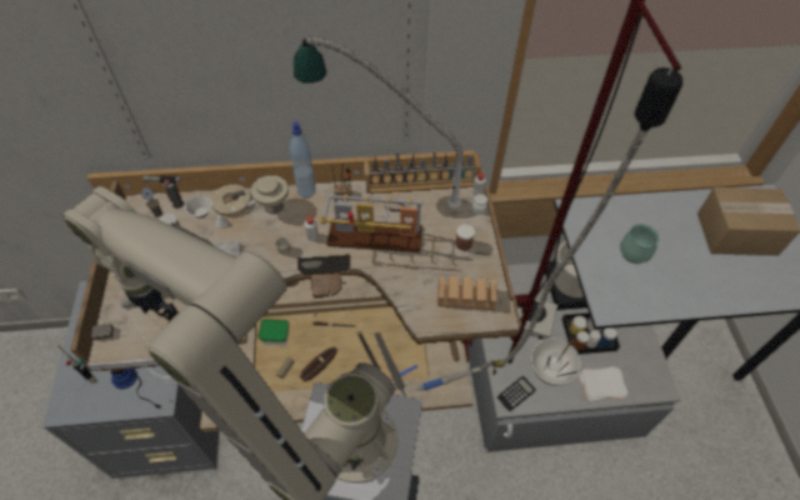

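```bash
sleep 1
```

```text
(no output)
```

View pics/s1.png

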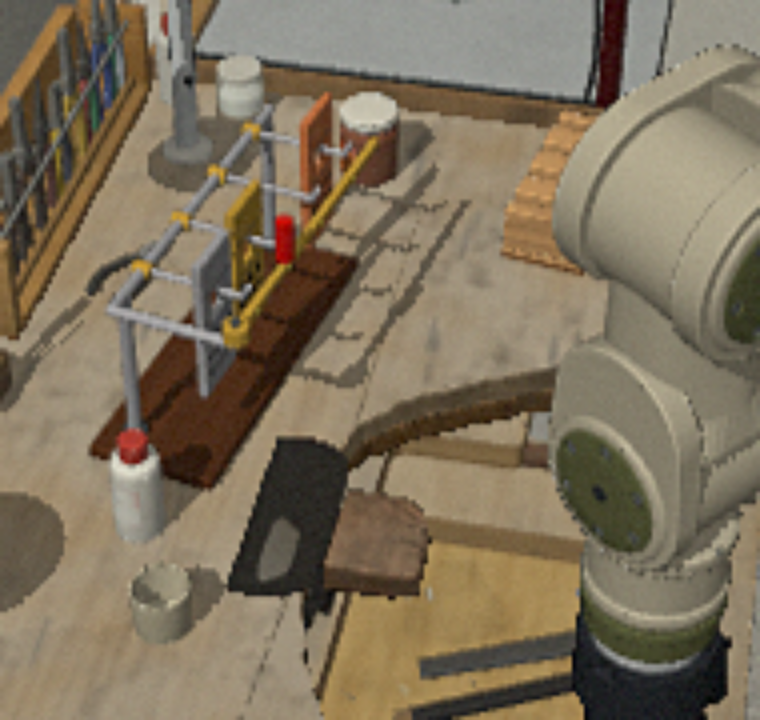

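View pics/t1.png

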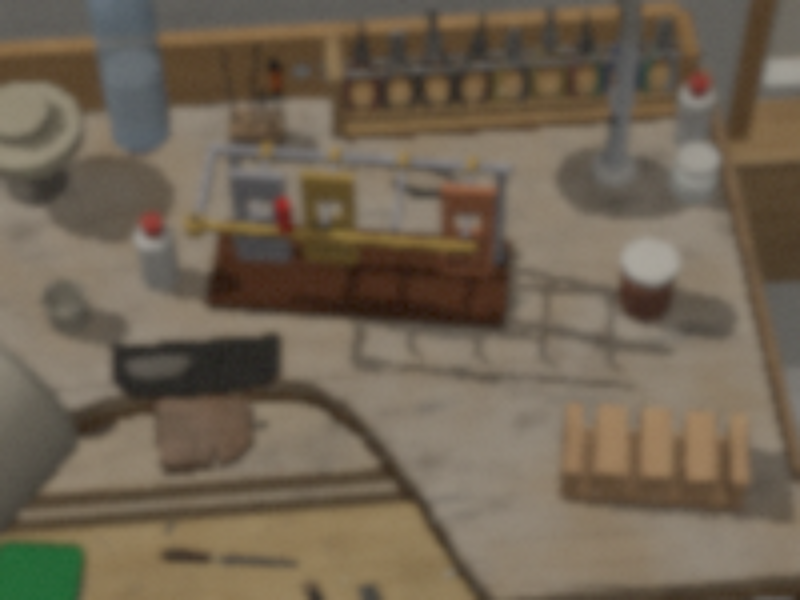

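The pictures show three plates: steel on peg0, brass on peg1 and copper on peg3. The stand is at about (374,233) in the top view. Next I measure the rack and stand poses.

```bash
python3 - <<'E'
from h import *
P={n:read_camera(n) for n in ['side','top']}
import pickle; pickle.dump(P,open('p0.pkl','wb'))
for n,p in P.items():
    C=cloud(p); img=p['img'].astype(int)
    hsv=cv2.cvtColor(p['img'],cv2.COLOR_RGB2HSV)
    for t in ['rack','stand']:
        s=silhouettes(p,t)
        for d in s[:2]:
            m=d['mask']&(p['z_map']>0); X=C[m]
            print(n,t,round(d['conf'],2),np.round(d['box']),m.sum(),np.percentile(X,[2,50,98],axis=0).round(3).tolist())
    # red post
    r=(hsv[...,1]>180)&((hsv[...,0]<6)|(hsv[...,0]>174))&(hsv[...,2]>120)
    for name,m in [('red',r)]:
        X=C[m]; k=(X[:,2]>.15)&(X[:,2]<.24)&(X[:,0]>.3)&(X[:,0]<1)
        print(n,name,k.sum(),X[k].mean(0).round(4),X[k].min(0).round(3),X[k].max(0).round(3))
        print(np.argwhere(m)[k].mean(0))
    # crossbar region / high points
    reg=(C[...,0]>.4)&(C[...,0]<1)&(C[...,1]>-.45)&(C[...,1]<.4)
    for lo,hi in [(.15,.16),(.16,.166),(.166,.172),(.172,.178),(.178,.184),(.184,.19),(.19,.21)]:
        m=reg&(C[...,2]>lo)&(C[...,2]<hi); X=C[m]; print(n,lo,m.sum(),X.min(0).round(3),X.max(0).round(3))
    m=reg&(C[...,2]>-.005)&(C[...,2]<.005); print('bench z',C[m][:,2].mean(),C[m][:,2].std())
E
```

```text
side rack 0.64 [270. 234.  73.  94.] 2338 [[0.6, -0.071, 0.001], [0.673, 0.136, 0.017], [0.767, 0.242, 0.194]]
side stand 0.61 [348. 206.  19.  39.] 397 [[0.477, -0.327, 0.001], [0.524, -0.185, 0.052], [0.566, -0.152, 0.063]]
side red 46 [0.6049 0.143  0.2093] [0.6   0.133 0.184] [0.612 0.149 0.23 ]
[219.26086957 280.5       ]
side 0.15 218 [ 0.535 -0.449  0.15 ] [0.999 0.4   0.16 ]
side 0.16 224 [ 0.543 -0.447  0.16 ] [0.998 0.399 0.166]
side 0.166 396 [ 0.593 -0.168  0.166] [0.999 0.4   0.172]
side 0.172 230 [ 0.546 -0.449  0.172] [1.    0.399 0.178]
side 0.178 241 [ 0.544 -0.447  0.178] [0.999 0.399 0.184]
side 0.184 196 [ 0.539 -0.45   0.184] [0.999 0.397 0.19 ]
side 0.19 521 [ 0.541 -0.45   0.19 ] [1.   0.4  0.21]
bench z 0.00041817963455816304 0.002451193829395225
top rack 0.96 [296. 180.  81.  46.] 1640 [[0.601, -0.067, 0.005], [0.673, 0.083, 0.018], [0.743, 0.237, 0.191]]
top stand 0.6 [376. 233.  49.  29.] 1067 [[0.462, -0.336, 0.002], [0.494, -0.246, 0.052], [0.557, -0.161, 0.065]]
top stand 0.38 [250. 184.  11.  18.] 130 [[0.635, 0.277, 0.013], [0.645, 0.29, 0.068], [0.664, 0.308, 0.104]]
top red 2 [0.6052 0.1399 0.2228] [0.605 0.14  0.219] [0.605 0.14  0.226]
[171.5 280. ]
top 0.15 200 [ 0.645 -0.175  0.15 ] [0.999 0.398 0.16 ]
top 0.16 139 [ 0.629 -0.171  0.16 ] [1.    0.39  0.166]
top 0.166 268 [ 0.595 -0.178  0.166] [0.999 0.397 0.172]
top 0.172 254 [ 0.543 -0.448  0.172] [0.998 0.389 0.178]
top 0.178 213 [ 0.588 -0.161  0.178] [0.998 0.394 0.184]
top 0.184 215 [ 0.594 -0.177  0.184] [0.999 0.397 0.19 ]
top 0.19 461 [ 0.549 -0.448  0.19 ] [1.    0.397 0.21 ]
bench z 0.0005767634822871923 0.0026149324993533854
```

```bash
cat > fit.py <<'E'
from h import *
from scipy.optimize import least_squares
def box(X,lo,hi):
    lo=np.array(lo);hi=np.array(hi);c=(lo+hi)/2;q=abs(X-c)-(hi-lo)/2
    return np.linalg.norm(np.maximum(q,0),axis=1)+np.minimum(q.max(1),0)
def rack_boxes(plates=(105,35,-105),keeper=True):
    B=[([-.03,-.15,0],[.085,.17,.014]),([.05,-.15,.16],[.06,.165,.17]),([-.055,.155,.16],[.055,.165,.17])]
    for y in (105,35,-35,-105):
        y/=1000;B.append(([-.037,y-.003,.162],[.05,y+.003,.168]))
    if keeper: B.append(([-.059,-.116,.173],[-.051,.16,.183])); B.append(([-.063,.062,.183],[-.047,.078,.225]))
    for y in plates:
        y/=1000;B.append(([-.009,y-.027,.07],[-.001,y+.027,.206]))
    return B
def stand_boxes():
    B=[([-.04,-.09,0],[.04,.09,.012])]
    e=[-.09]+[v for c in (-.066,-.022,.022,.066) for v in (c-.007,c+.007)]+[.09]
    for i in range(0,10,2): B.append(([-.04,e[i],.012],[.04,e[i+1],.057]))
    return B
def toloc(X,q):
    c,s=np.cos(q[2]),np.sin(q[2]); d=X[:,:2]-q[:2]
    return np.c_[c*d[:,0]+s*d[:,1],-s*d[:,0]+c*d[:,1],X[:,2]]
def sdf(X,q,B):
    L=toloc(X,q); return np.min([box(L,*b) for b in B],axis=0)
def fit(X,B,q0,cut=.03,it=3):
    q=np.array(q0,float)
    for k in range(it):
        d=sdf(X,q,B); Y=X[abs(d)<cut/(2**k)]
        q=least_squares(lambda q:sdf(Y,q,B),q,loss='soft_l1',f_scale=.003,diff_step=1e-4,x_scale=[.01,.01,.05]).x
    return q,len(Y),np.median(abs(sdf(Y,q,B)))
def pts(p,lo=.006,roi=None):
    C=cloud(p); m=(p['z_map']>0)&(C[...,2]>lo)&(C[...,2]<.3)
    if roi: m&=(C[...,0]>roi[0])&(C[...,0]<roi[1])&(C[...,1]>roi[2])&(C[...,1]<roi[3])
    return C[m]
E
python3 - <<'E'
from fit import *
import pickle
P=pickle.load(open('p0.pkl','rb'))
R=(.5,.85,-.12,.28);S=(.42,.62,-.38,-.12)
A={n:pts(p,roi=R) for n,p in P.items()};A['both']=np.vstack(list(A.values()))
for n,X in A.items(): print(n,len(X)); print(*[(np.round(q,4),k,round(m,4)) for q,k,m in [fit(X,rack_boxes(),(.66,.08,y)) for y in (-.1,0.1)]])
A={n:pts(p,roi=S) for n,p in P.items()};A['both']=np.vstack(list(A.values()))
for n,X in A.items(): print('stand',n,len(X)); print(*[(np.round(q,4),k,round(m,4)) for q,k,m in [fit(X,stand_boxes(),(.51,-.245,y)) for y in (-.1,0.1)]])
E
```

```text
side 3348
(array([0.6669, 0.0737, 0.0837]), 2762, np.float64(0.0018)) (array([0.6669, 0.0737, 0.0837]), 2762, np.float64(0.0018))
top 3276
(array([0.6672, 0.0728, 0.0816]), 2302, np.float64(0.0024)) (array([0.6673, 0.073 , 0.082 ]), 2305, np.float64(0.0024))
both 6624
(array([0.667 , 0.0735, 0.0832]), 5067, np.float64(0.002)) (array([0.667 , 0.0735, 0.0833]), 5068, np.float64(0.002))
stand side 525
(array([ 0.5345, -0.2451,  0.128 ]), 398, np.float64(0.0026)) (array([ 0.5346, -0.2452,  0.128 ]), 397, np.float64(0.0026))
stand top 1382
(array([ 0.5079, -0.2483,  0.097 ]), 999, np.float64(0.0018)) (array([ 0.5079, -0.2483,  0.097 ]), 999, np.float64(0.0018))
stand both 1907
(array([ 0.5077, -0.2482,  0.0948]), 1382, np.float64(0.002)) (array([ 0.5077, -0.2482,  0.0968]), 1381, np.float64(0.002))
```

Call:
send_rows(deltas=[[[3.5,-3.2,3,1e-09,0,2],[7.5,-6.9,7,0,0,4],[11.2,-10.3,7,0,0,6],[15,-13.8,7,0,0,8],[18.7,-17.2,7,0,0,10],[22.5,-20.7,7,0,0,12],[26.2,-24.1,7,0,0,14],[30,-27.6,7,0,0,16],[33.7,-31,7,0,0,18],[37.5,-34.5,7,0,0,20.6],[41.2,-38,7,0,0,20.6],[43,-39.6,7,0,0,20.6]]], jaw=0, force=30)

```text
clock: 2.8
tcp_pos: [0.5863, 0.1574, 0.3015]
orientation: [0.0, -0.041, 0.999, 0.0]
wrist_force: [0.2, 0.5, 0.8]
finger_gap: 0.0426
```

```bash
python3 - <<'E'
from fit import *
s=get_state();print(s['clock'],s['tcp_pos'],s['orientation'],s['joint_pos'].round(2),s['wrist_force'],s['finger_gap'])
p=read_camera('side'); save(p,'s2.png',(210,120,410,300),4)
X=pts(p,roi=(.42,.62,-.38,-.12)); print(fit(X,stand_boxes(),(.508,-.248,.096),.02))
p=read_camera('top');save(p,'t2.png',(210,100,410,250),4)
X2=pts(p,roi=(.42,.62,-.38,-.12)); print(fit(X2,stand_boxes(),(.508,-.248,.096),.02)); print(fit(np.vstack([X,X2]),stand_boxes(),(.508,-.248,.096),.02))
C=cloud(p); m=(C[...,2]>.2)&(C[...,2]<.5)&(C[...,1]<-.25)&(C[...,1]>-.8)&(C[...,0]<.8)&(C[...,0]>0.1); print(np.median(C[m],axis=0),np.percentile(C[m],[5,95],axis=0).round(3))
E
```

```text
2.8 [0.58628316 0.15739742 0.30151611] [ 2.49211147e-04 -4.12519007e-02  9.99148736e-01  1.46423522e-04] [0.13 0.37 0.3  1.5  0.   0.05] [0.19589366 0.49314087 0.77840635] 0.04259421224664791
(array([ 0.50713559, -0.24865849,  0.09759038]), 770, np.float64(0.0018100092716047903))
(array([ 0.50847949, -0.2482908 ,  0.0940207 ]), 844, np.float64(0.0015642622046759362))
(array([ 0.50792302, -0.24851364,  0.09503161]), 1614, np.float64(0.0017444537116049486))
[ 0.54058844 -0.45587876  0.36615949] [[ 0.36  -0.479  0.218]
 [ 0.561 -0.44   0.488]]
```

View s2.

View pics/s2.png

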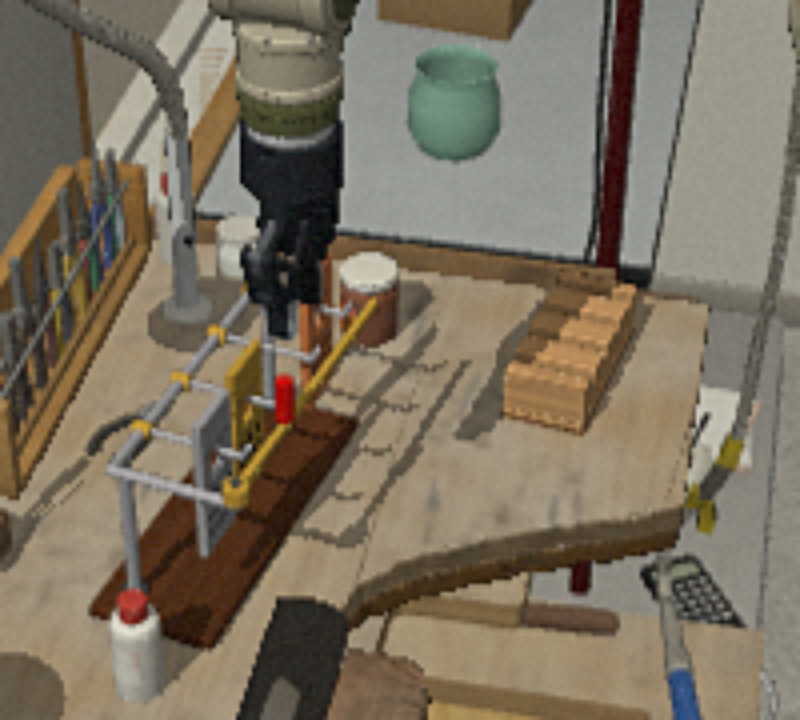

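Call:
send_rows(deltas=[[[1,-1,0,0,0,0],[2.0,-1.9,0,0,0,0],[2.0,-1.9,-2,0,0,0],[2.0,-1.9,-4,0,0,0],[2.0,-1.9,-6,0,0,0],[2.0,-1.9,-6,0,0,0]]])

```text
clock: 3.5
tcp_pos: [0.6033, 0.1406, 0.2388]
orientation: [-0.002, -0.042, 0.999, -0.0]
wrist_force: [-0.5, 0.3, 0.4]
finger_gap: 0.0427
```

Call:
send_rows(deltas=[[[0,0,0,0,0,0],[0,0,0,0,0,0]]])

```text
clock: 3.7
tcp_pos: [0.6056, 0.1405, 0.2429]
orientation: [0.001, -0.042, 0.999, 0.0]
wrist_force: [0.6, -0.9, -0.2]
finger_gap: 0.0426
```

```bash
python3 - <<'E'
from fit import *
s=get_state();print(s['clock'],s['tcp_pos'],s['joint_pos'].round(2))
p=read_camera('side'); save(p,'s3.png',(240,150,340,240),7)
p=read_camera('top'); save(p,'t3.png',(240,130,340,220),7)
E
```

```text
3.7 [0.60555798 0.14053608 0.24291621] [0.1  0.4  0.2  1.37 0.   0.02]
```

View pics/s3.png

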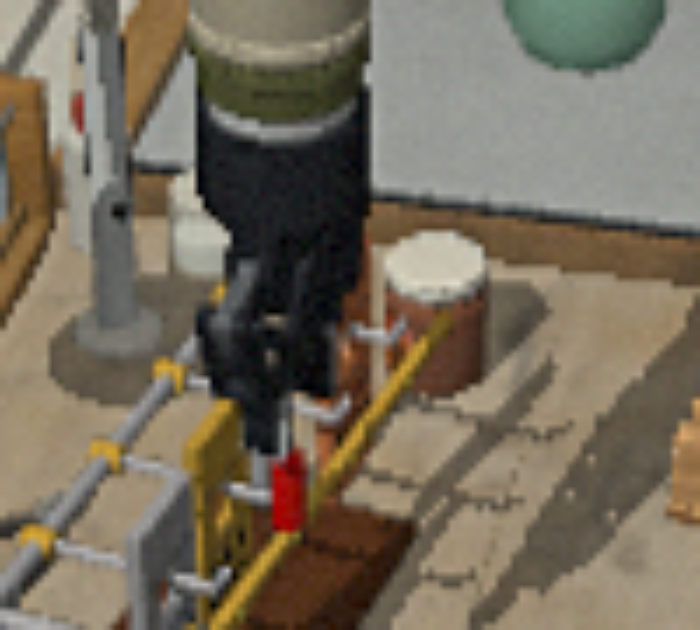

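```bash
python3 - <<'E'
from fit import *
p=read_camera('side')
for X in [(.6056,.1405,.2429),(.6064,.1387,.225),(.6064,.1387,.183)]:
    u=w2px(p,X);print(((u[0]-240)*7,(u[1]-150)*7))
hsv=cv2.cvtColor(p['img'],cv2.COLOR_RGB2HSV)
r=(hsv[...,1]>170)&((hsv[...,0]<6)|(hsv[...,0]>174))&(hsv[...,2]>100); r[:,:270]=0;r[:,310:]=0;r[:200]=0;r[235:]=0
v,u=np.nonzero(r);print(((u.min()-240)*7,(u.max()+1-240)*7,(v.min()-150)*7,(v.max()+1-150)*7), (u.mean()-240+.5)*7)
E
```

```text
(np.float64(283.1576803896974), np.float64(423.10415575714256))
(np.float64(284.4143251268919), np.float64(451.7124075908289))
(np.float64(286.4050050198567), np.float64(523.4697158297832))
(np.int64(273), np.int64(301), np.int64(448), np.int64(532)) 287.0897435897435
```

View pics/t3.png

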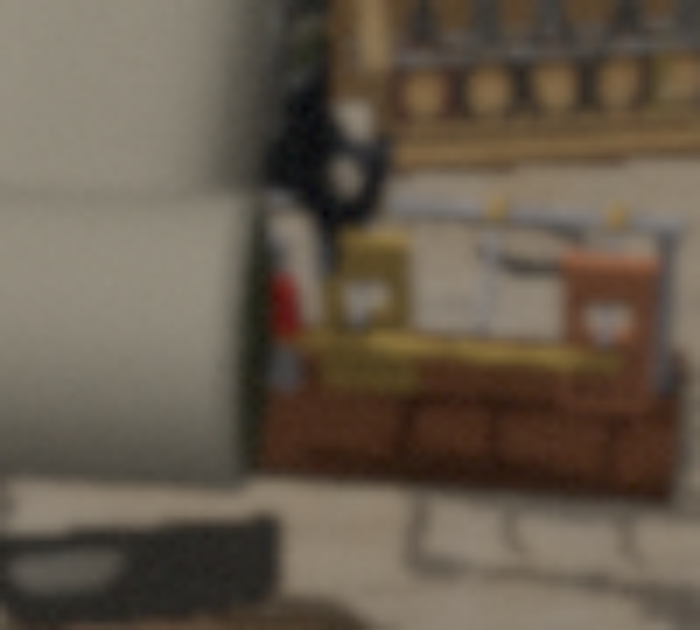

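Call:
send_rows(deltas=[[[0,-0.1,-1.5,0,0,0],[0,-0.1,-3,0,0,0],[0,-0.1,-4.5,0,0,0],[0,-0.1,-4.9,0,0,0],[0,-0.1,-4.9,0,0,0],[0,-0.1,-4.9,0,0,0]]])

```text
clock: 4.45
tcp_pos: [0.6055, 0.1391, 0.1933]
orientation: [0.001, -0.041, 0.999, 0.0]
wrist_force: [-0.1, 0.1, -0.4]
finger_gap: 0.0426
```

Call:
send_rows(deltas=[[[0,0,0,0,0,0],[0,0,0,0,0,0],[0,0,0,0,0,0],[0,0,0,0,0,0],[0,0,0,0,0,0],[0,0,0,0,0,0],[0,0,0,0,0,0]]], jaw=-1, force=30)

```text
clock: 5.15
tcp_pos: [0.6057, 0.138, 0.1934]
orientation: [0.001, -0.041, 0.999, -0.001]
wrist_force: [-0.0, -5.4, 3.6]
finger_gap: 0.0148
```

```bash
python3 -c "
import numpy as np
ph=np.radians(-90+4.77)
def a(t):return 9*np.array([np.cos(ph-t)-np.cos(ph),np.sin(ph-t)-np.sin(ph)])
for s in(0,46):
  o=a(np.radians(s)); print([[*(a(np.radians(s+46*i/12))-o).round(2).tolist(),0,0,0,-round(46*i/12,1)] for i in range(1,13)])
"
```

```text
[[-0.6, -0.03, 0, 0, 0, -3.8], [-1.2, -0.02, 0, 0, 0, -7.7], [-1.8, 0.03, 0, 0, 0, -11.5], [-2.4, 0.12, 0, 0, 0, -15.3], [-2.99, 0.25, 0, 0, 0, -19.2], [-3.56, 0.42, 0, 0, 0, -23.0], [-4.13, 0.63, 0, 0, 0, -26.8], [-4.68, 0.87, 0, 0, 0, -30.7], [-5.21, 1.15, 0, 0, 0, -34.5], [-5.72, 1.47, 0, 0, 0, -38.3], [-6.21, 1.82, 0, 0, 0, -42.2], [-6.68, 2.2, 0, 0, 0, -46.0]]
[[-0.44, 0.41, 0, 0, 0, -3.8], [-0.85, 0.85, 0, 0, 0, -7.7], [-1.23, 1.32, 0, 0, 0, -11.5], [-1.58, 1.81, 0, 0, 0, -15.3], [-1.89, 2.32, 0, 0, 0, -19.2], [-2.17, 2.86, 0, 0, 0, -23.0], [-2.42, 3.41, 0, 0, 0, -26.8], [-2.62, 3.97, 0, 0, 0, -30.7], [-2.79, 4.55, 0, 0, 0, -34.5], [-2.92, 5.14, 0, 0, 0, -38.3], [-3.01, 5.73, 0, 0, 0, -42.2], [-3.06, 6.33, 0, 0, 0, -46.0]]
```

Call:
send_rows(deltas=[[[-0.6,0,0,0,0,-3.8],[-1.2,0,0,0,0,-7.7],[-1.8,0,0,0,0,-11.5],[-2.4,0.1,0,0,0,-15.3],[-3.0,0.25,0,0,0,-19.2],[-3.55,0.4,0,0,0,-23.0],[-4.1,0.6,0,0,0,-26.8],[-4.7,0.9,0,0,0,-30.7],[-5.2,1.15,0,0,0,-34.5],[-5.7,1.5,0,0,0,-38.3],[-6.2,1.8,0,0,0,-42.2],[-6.7,2.2,0,0,0,-46.0]]])

```text
clock: 6.35
tcp_pos: [0.5401, 0.1633, 0.1934]
orientation: [0.002, 0.353, 0.936, 0.003]
wrist_force: [6.4, 6.0, -0.9]
finger_gap: 0.0154
```

Call:
send_rows(deltas=[[[-0.45,0.4,0,0,0,-3.8],[-0.85,0.85,0,0,0,-7.7],[-1.2,1.3,0,0,0,-11.5],[-1.6,1.8,0,0,0,-15.3],[-1.9,2.3,0,0,0,-19.2],[-2.2,2.85,0,0,0,-23.0],[-2.4,3.4,0,0,0,-26.8],[-2.6,4.0,0,0,0,-30.7],[-2.8,4.55,0,0,0,-34.5],[-2.9,5.15,0,0,0,-38.3],[-3.0,5.7,0,0,0,-42.2],[-3.05,6.2,0,0,0,-45]]])

```text
clock: 7.55
tcp_pos: [0.5129, 0.2243, 0.1934]
orientation: [0.003, 0.684, 0.729, 0.004]
wrist_force: [15.7, -11.5, -4.5]
finger_gap: 0.015
```

Call:
send_rows(deltas=[[[0,0.1,0,0,0,0],[0,0.1,0,0,0,0],[0,0.1,0,0,0,0]]])

```text
clock: 7.85
tcp_pos: [0.5129, 0.2241, 0.1934]
orientation: [0.004, 0.684, 0.729, 0.004]
wrist_force: [13.7, -3.1, -4.3]
finger_gap: 0.0151
```

```bash
python3 - <<'E'
from fit import *
s=get_state();print(s['clock'],s['tcp_pos'],s['joint_pos'].round(2),s['wrist_force'],s['ft_torque'],s['orientation'])
p=read_camera('side'); save(p,'s4.png',(210,140,410,300),4)
E
```

```text
7.85 [0.51291213 0.22413012 0.19341323] [ 0.27  0.29 -0.08  1.19 -0.    1.78] [13.73994234 -3.12795578 -4.34622026] [-0.5343465  -2.44510747  0.10961536] [0.00364083 0.68398053 0.72948231 0.00359559]
```

View pics/s4.png

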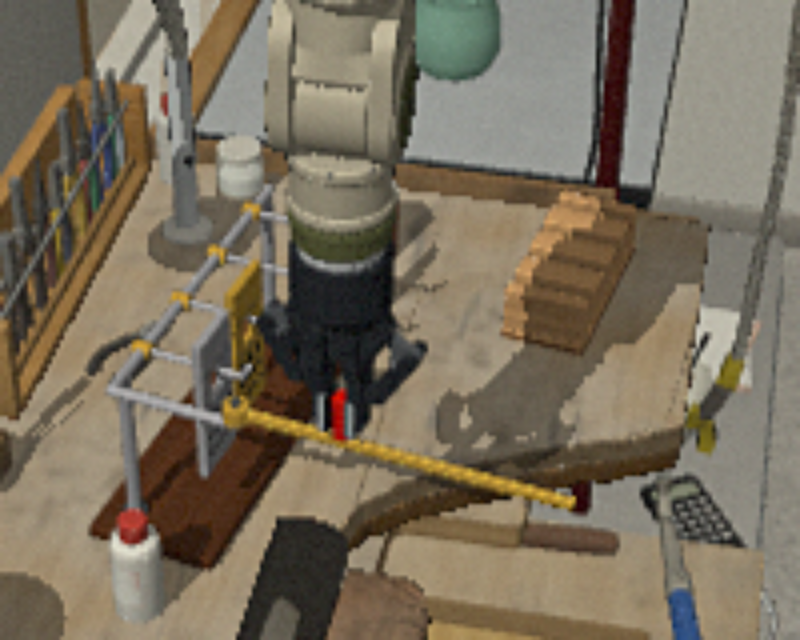

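Call:
send_rows(deltas=[[[0,0,0,0,0,0],[0,0,0,0,0,0],[0,0,0,0,0,0],[0,0,2,0,0,0],[0,0,5,0,0,0],[0,0,9,0,0,0],[0,-2,11,0,0,0],[2,-4,11,0,0,0],[4,-6,11,0,0,0]]], jaw=0)

```text
clock: 8.8
tcp_pos: [0.5477, 0.1642, 0.3039]
orientation: [0.001, 0.683, 0.73, 0.001]
wrist_force: [-0.5, 0.2, 0.3]
finger_gap: 0.0424
```

```bash
cat > keep.py <<'E'
from fit import *
p=read_camera('side')
X=pts(p,.15,roi=(.28,.7,0.1,.3)); hsv=cv2.cvtColor(p['img'],cv2.COLOR_RGB2HSV)
C=cloud(p); m=(p['z_map']>0)&(C[...,2]>.17)&(C[...,2]<.19)&(C[...,0]>.25)&(C[...,0]<.63)&(C[...,1]>-.1)&(C[...,1]<.26)&(hsv[...,1]>120)&(hsv[...,0]>15)&(hsv[...,0]<35)
X=C[m]; c=X.mean(0); d=np.linalg.svd(X-c)[2][0]; d*=-np.sign(d[0]); print(len(X),c,d,'ends',X[X[:,0].argmin()],X[X[:,0].argmax()])
print('keeper angle from closed',np.pi/2-(np.arctan2(d[1],d[0])%(2*np.pi)-np.pi-.083))
E
python3 - <<'E'
exec(open('keep.py').read())
s=get_state();print(s['clock'],s['tcp_pos'],s['orientation'],s['finger_gap'])
save(p,'s5.png',(210,140,410,300),4)
hsv=cv2.cvtColor(p['img'],cv2.COLOR_RGB2HSV)
C=cloud(p);r=(hsv[...,1]>150)&((hsv[...,0]<6)|(hsv[...,0]>174))&(hsv[...,2]>100)&(C[...,2]>.18)&(C[...,2]<.24)&(C[...,1]>.1)&(C[...,1]<.3); print('post',C[r].mean(0))
E
```

```text
329 [0.46947708 0.21914254 0.18131395] [-9.95941142e-01 -9.00063916e-02 -3.03228474e-04] ends [0.32566937 0.20784053 0.18476954] [0.60962025 0.22187587 0.18489821]
keeper angle from closed 1.5636679599415098
8.85 [0.55069447 0.16103579 0.30250992] [1.50693565e-03 6.84354274e-01 7.29147967e-01 4.46412888e-04] 0.04286324889703142
post [0.50946344 0.22454142 0.21023058]
```

View pics/s5.png

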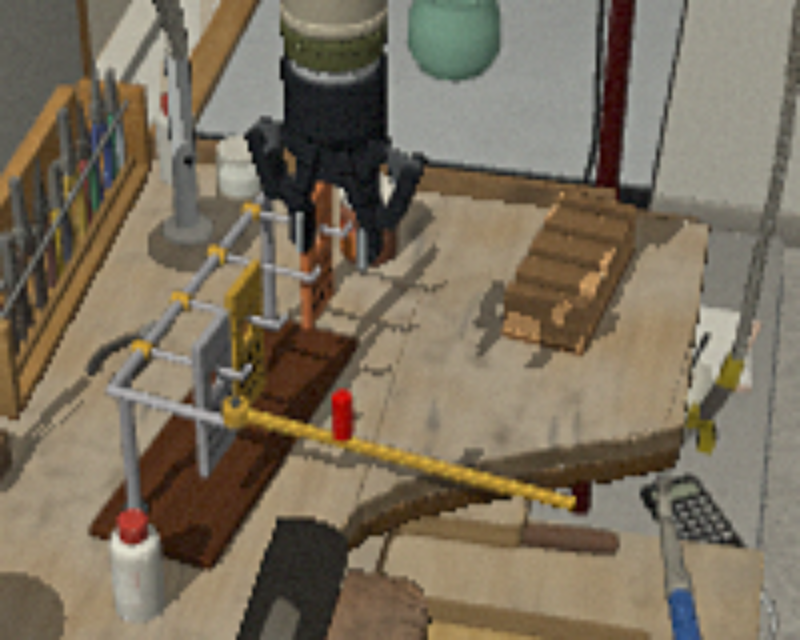

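```bash
python3 - <<'E'
from fit import *
p=read_camera('side');q=(.667,.0735,.0832)
X=pts(p,roi=(.5,.85,-.12,.28)); print(fit(X,rack_boxes(keeper=False)[:7],q,.01))
L=toloc(X,q)
for y in (.105,.035,-.105):
    k=(abs(L[:,1]-y)<.04)&(L[:,2]>.175)&(L[:,2]<.215)&(abs(L[:,0]+.005)<.03); Y=L[k]; print(y,k.sum(),np.percentile(Y,[3,50,97],axis=0).round(4).tolist())
    B=[([-.004,-.027,.07],[.004,.027,.206])]
    Z=X[(abs(L[:,1]-y)<.04)&(L[:,2]>.1)&(abs(L[:,0]+.005)<.03)]
    c,s=np.cos(q[2]),np.sin(q[2])
    w=(q[0]+c*-.005-s*y,q[1]+s*-.005+c*y,q[2]); Zf=fit(Z,B,w,.012); print('pred',np.round(w,4),'fit',Zf)
E
```

```text
(array([0.66897573, 0.07406062, 0.08707225]), 1131, np.float64(0.0011265320560237234))
0.105 109 [[-0.012, 0.0768, 0.176], [-0.0087, 0.109, 0.1964], [-0.0022, 0.1325, 0.209]]
pred [0.6533 0.1777 0.0832] fit (array([0.65265778, 0.17760348, 0.08943997]), 220, np.float64(0.0008635727547302902))
0.035 88 [[-0.0078, 0.0108, 0.1771], [-0.0045, 0.0379, 0.1979], [0.0021, 0.0638, 0.2095]]
pred [0.6591 0.108  0.0832] fit (array([0.65794653, 0.10861089, 0.23419503]), 151, np.float64(0.0011791211339987938))
-0.105 39 [[-0.0106, -0.1301, 0.1764], [-0.0085, -0.1127, 0.1937], [-0.0046, -0.0958, 0.2093]]
pred [ 0.6707 -0.0316  0.0832] fit (array([ 0.67052607, -0.03185262,  0.10378804]), 130, np.float64(0.0009149167893009534))
```

Call:
send_rows(deltas=[[[3,0.5,0,0,0,1.2],[6,1,-2,0,0,1.2],[9,1.5,-4,0,0,1.2],[10.2,1.7,-6.5,0,0,1.2],[10.2,1.7,-6.5,0,0,1.2],[10.2,1.7,-6.5,0,0,1.2],[10.2,1.7,-6.5,0,0,1.2]]], jaw=-0.34)

```text
clock: 9.6
tcp_pos: [0.6489, 0.1815, 0.2392]
orientation: [0.0, 0.676, 0.737, 0.001]
wrist_force: [0.4, -0.1, -0.2]
finger_gap: 0.0281
```

```bash
python3 - <<'E'
from fit import *
s=get_state();print(s['clock'],s['tcp_pos'],s['orientation'],s['finger_gap'])
p=read_camera('side'); save(p,'s6.png',(230,150,330,240),7)
E
```

```text
9.6 [0.64891893 0.18154285 0.23921241] [4.12464099e-04 6.75759462e-01 7.37121824e-01 6.29768707e-04] 0.028070171042652164
```

View pics/s6.png

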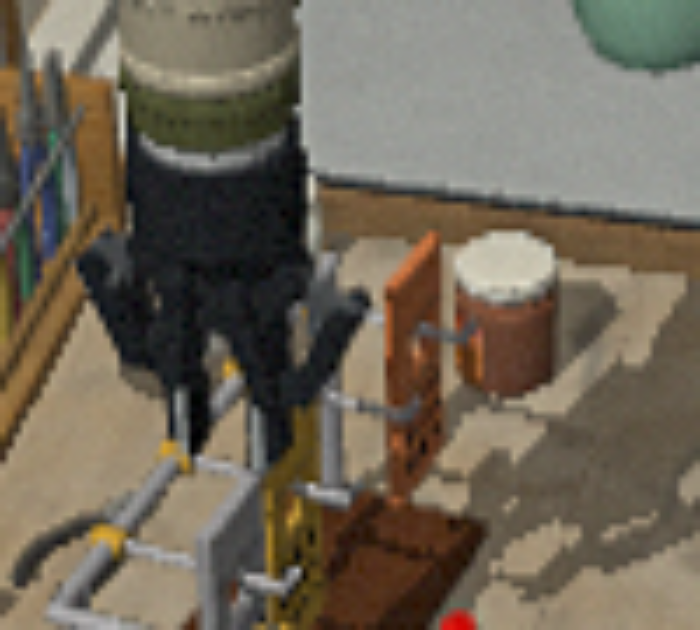

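Call:
send_rows(deltas=[[[0.4,-0.35,0,0,0,0],[0.4,-0.35,0,0,0,0],[0.4,-0.35,-2,0,0,0],[0.4,-0.35,-4,0,0,0],[0.4,-0.35,-5.5,0,0,0],[0.4,-0.35,-6,0,0,0],[0.4,-0.35,-6,0,0,0],[0.4,-0.35,-6,0,0,0]]])

```text
clock: 10.45
tcp_pos: [0.654, 0.1776, 0.1784]
orientation: [0.0, 0.676, 0.737, 0.001]
wrist_force: [-0.7, 0.3, 0.6]
finger_gap: 0.0282
```

Call:
send_rows(deltas=[[[0,0,0,0,0,0],[0,0,0,0,0,0],[0,0,0,0,0,0],[0,0,0,0,0,0],[0,0,0,0,0,0]]], jaw=-1, force=60)

```text
clock: 10.95
tcp_pos: [0.6543, 0.1777, 0.1786]
orientation: [0.001, 0.676, 0.737, 0.001]
wrist_force: [1.2, 0.2, 5.6]
finger_gap: 0.007
```

```bash
python3 - <<'E'
from fit import *
s=get_state();print(s['clock'],s['tcp_pos'],s['orientation'],s['finger_gap'])
p=read_camera('side'); save(p,'s7.png',(230,150,330,240),7)
E
```

```text
10.95 [0.65434301 0.17770086 0.17855589] [0.00086264 0.67597713 0.73692141 0.00100534] 0.0069873046131894954
```

View pics/s7.png

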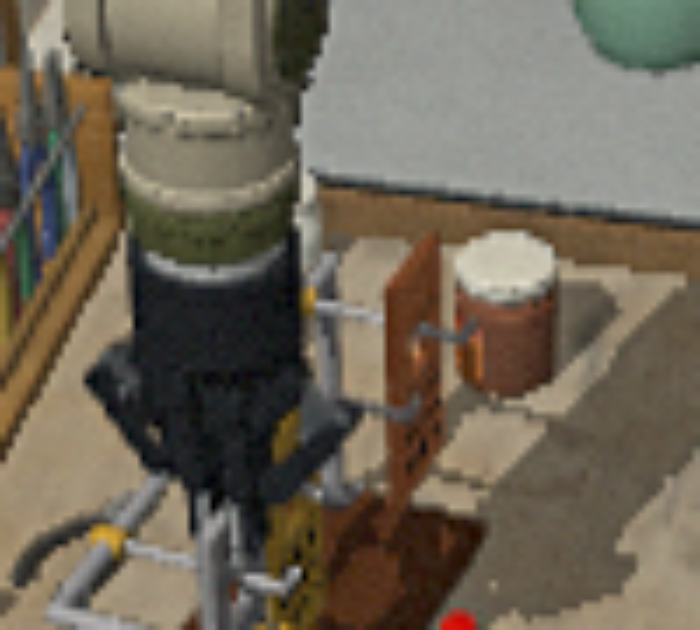

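Call:
send_rows(deltas=[[[0,0,0.8,0,0,0],[0,0,1.6,0,0,0],[0,0,1.6,0,0,0],[0,0,1.6,0,0,0],[-1.3,-0.1,1.6,0,0,0],[-2.6,-0.2,1.6,0,0,0],[-3.9,-0.3,1.6,0,0,0],[-5.2,-0.45,1.6,0,0,0],[-6.5,-0.55,1.6,0,0,0],[-8,-0.7,1.6,0,0,0],[-8,-0.7,1.6,0,0,0]]])

```text
clock: 12.1
tcp_pos: [0.5715, 0.1705, 0.193]
orientation: [-0.001, 0.676, 0.737, -0.001]
wrist_force: [0.1, 0.0, -0.7]
finger_gap: 0.0066
```

```bash
python3 - <<'E'
from fit import *
s=get_state();print(s['clock'],s['tcp_pos'],s['orientation'],s['finger_gap'],s['wrist_force'])
p=read_camera('side'); save(p,'s8.png',(230,130,380,250),5)
E
```

```text
12.1 [0.57145889 0.17052764 0.19304729] [-6.80114805e-04  6.75831924e-01  7.37055014e-01 -8.08417406e-04] 0.006563921168077209 [ 0.09818222  0.02182809 -0.74416877]
```

View pics/s8.png

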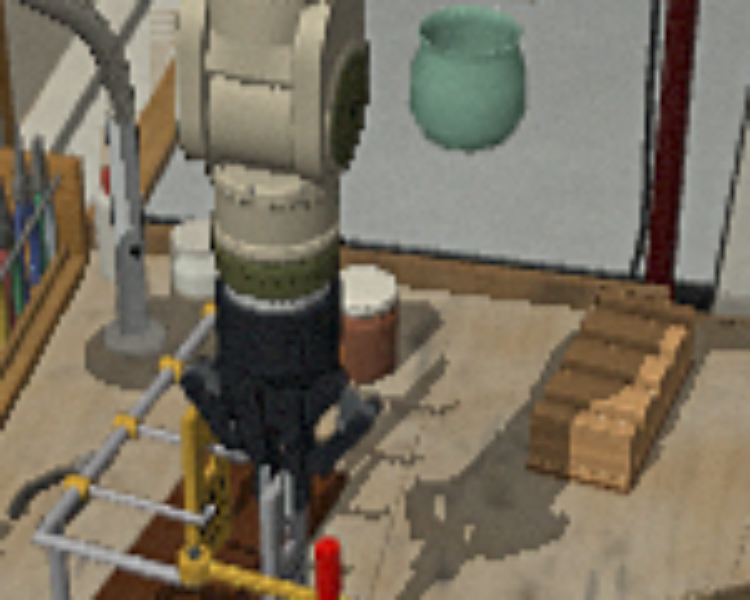

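Call:
send_rows(deltas=[[[-0.5,-1,1,0,0,0],[-1,-2.5,2,0,0,-4],[-1.5,-5,3,0,0,-10],[-2,-8,3.5,0,0,-16],[-2.5,-11,3.5,0,0,-22],[-3,-14,3.5,0,0,-28],[-3.5,-17,3.5,0,0,-34],[-4,-20,3.5,0,0,-40],[-4.5,-23,3.5,0,0,-46],[-5,-26,3.5,0,0,-52],[-5.5,-29,3.5,0,0,-58],[-6,-31,3.5,0,0,-64]]])

```text
clock: 13.35
tcp_pos: [0.5135, -0.1422, 0.229]
orientation: [0.001, 0.965, 0.264, 0.0]
wrist_force: [-0.2, -1.2, -1.7]
finger_gap: 0.007
```

Call:
send_rows(deltas=[[[-0.3,-1,0,0,0,-5],[-0.5,-2,0,0,0,-10],[-0.8,-3,0,0,0,-15],[-1,-4,0,0,0,-20],[-1,-4.3,0,0,0,-25.5],[-1,-4.3,0,0,0,-25.5],[-1,-4.3,0,0,0,-25.5],[-1,-4.3,0,0,0,-25.5]]])

```text
clock: 14.15
tcp_pos: [0.5036, -0.1825, 0.2285]
orientation: [0.0, 0.999, 0.048, 0.0]
wrist_force: [0.4, 0.7, -1.9]
finger_gap: 0.0071
```

```bash
cat > st.py <<'E'
from fit import *
import sys
def look(n,ycut=None,zcut=.06):
    s=get_state(); print(s['clock'],s['tcp_pos'].round(4),s['orientation'].round(4),'jaw',np.degrees(2*np.arctan2(s['orientation'][2],s['orientation'][1]))-90,'gap',round(s['finger_gap'],4),s['joint_pos'].round(2),s['wrist_force'].round(1))
    XX=[]
    for cam in ('side','top'):
        p=read_camera(cam); save(p,f'{cam}_{n}.png',(300,140,420,270) if cam=='side' else (320,180,430,280),5)
        X=pts(p,roi=(.42,.62,-.38,-.12)); X=X[X[:,2]<.065]; XX.append(X)
        try: print(cam,len(X),fit(X,stand_boxes(),(.508,-.248,.096),.03))
        except Exception as e: print(e)
        P=p
        if cam=='side':
            C=cloud(p); m=(p['z_map']>0)&(C[...,2]>.075)&(C[...,2]<.16)&(abs(C[...,0]-.5)<.1)&(abs(C[...,1]+.2)<.12); 
    X=np.vstack(XX); print('both',fit(X,stand_boxes(),(.508,-.248,.096),.03))
look(sys.argv[1])
E
python3 st.py a1
```

```text
14.15 [ 0.5036 -0.1825  0.2285] [1.000e-04 9.988e-01 4.820e-02 1.000e-04] jaw -84.46896391666735 gap 0.0071 [-0.5   0.24 -0.06  1.27 -0.    2.55] [ 0.4  0.7 -1.9]
side 900 (array([ 0.5072734 , -0.24811234,  0.08431002]), 769, np.float64(0.00193999702806099))
top 1325 (array([ 0.50780989, -0.24843021,  0.09789486]), 990, np.float64(0.0020493824050270837))
both (array([ 0.50760164, -0.24824853,  0.09103363]), 1759, np.float64(0.001974177445017905))
```

View pics/side_a1.png

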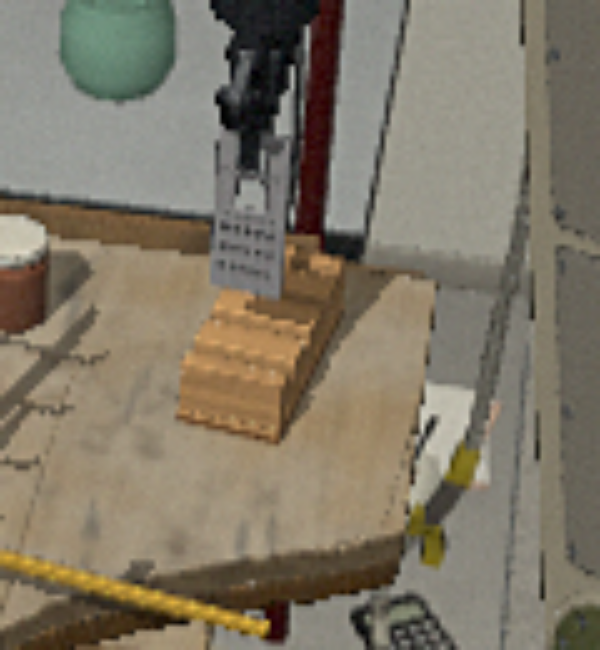

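View pics/top_a1.png

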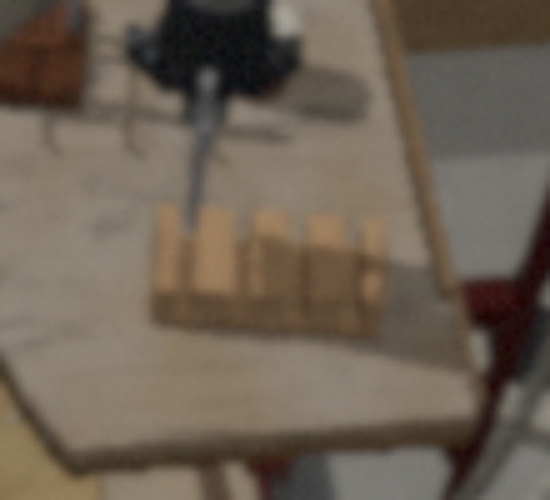

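```bash
cat > pl.py <<'E'
from fit import *
import sys
# fit held plate: x,y,yaw(thickness axis = local y), using points zlo..zhi near tcp
def plate(zlo,zhi):
    s=get_state(); t=s['tcp_pos']; XX=[]
    jaw=2*np.arctan2(s['orientation'][2],s['orientation'][1])-np.pi/2
    for cam in('side','top'):
        p=read_camera(cam); C=cloud(p); X=C[(p['z_map']>0)]
        X=X[(np.linalg.norm(X[:,:2]-t[:2],axis=1)<.045)&(X[:,2]>zlo)&(X[:,2]<zhi)]
        q0=(t[0],t[1],jaw+np.pi/2); B=[([-.027,-.004,0],[.027,.004,.5])]
        q,n,e=fit(X,B,q0,.02); print(cam,len(X),q[:2].round(4),'dev',((q[:2]-t[:2])).round(4),'yawdev deg',np.degrees(q[2]-q0[2]).round(2),n,e, 'zmin',np.percentile(X[:,2],1)); XX.append(X)
        Xs=X
        for lo,hi in((zlo,(zlo+zhi)/2),((zlo+zhi)/2,zhi)):
            Y=X[(X[:,2]>lo)&(X[:,2]<hi)]
            if len(Y)>20: print('   half',lo,fit(Y,B,q0,.02)[0][:2].round(4))
plate(float(sys.argv[1]),float(sys.argv[2]))
E
python3 pl.py .115 .2
```

```text
side 259 [ 0.5007 -0.1803] dev [-0.0028  0.0019] yawdev deg 4.02 252 0.001722624007926237 zmin 0.12147033733151692
   half 0.115 [ 0.4995 -0.1806]
   half 0.1575 [ 0.4993 -0.1804]
top 36 [ 0.5017 -0.1832] dev [-0.0018 -0.001 ] yawdev deg -0.51 36 0.0007569547503745771 zmin 0.11928481175595625
   half 0.1575 [ 0.5018 -0.1832]
```

Call:
send_rows(deltas=[[[-0.2,0,-1.5,0,0,0],[-0.2,0,-3,0,0,0],[-0.2,0,-4.5,0,0,0],[-0.2,0,-5.5,0,0,0],[-0.2,0,-6.3,0,0,0],[-0.2,0,-7,0,0,0],[-0.2,0,-7.6,0,0,0],[-0.2,0,-7.6,0,0,0]]])

```text
clock: 15.15
tcp_pos: [0.5012, -0.1822, 0.1516]
orientation: [-0.0, 0.999, 0.048, -0.0]
wrist_force: [0.8, 0.2, -1.0]
finger_gap: 0.0067
```

```bash
python3 st.py a2
```

```text
15.15 [ 0.5012 -0.1822  0.1516] [-2.000e-04  9.989e-01  4.750e-02 -5.000e-04] jaw -84.553888143448 gap 0.0067 [-0.5   0.27 -0.21  1.09 -0.    2.55] [ 0.8  0.2 -1. ]
side 782 (array([ 0.50704481, -0.24836419,  0.09442673]), 633, np.float64(0.002049499117565745))
top 1312 (array([ 0.50800326, -0.24832156,  0.09248629]), 957, np.float64(0.001922696877057116))
both (array([ 0.50764031, -0.24831947,  0.09332184]), 1591, np.float64(0.0020112280555701217))
```

View pics/side_a2.png

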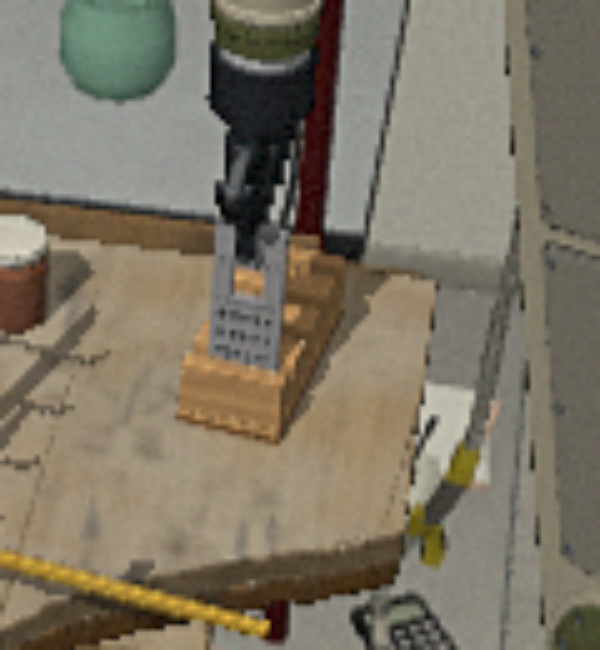

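View pics/top_a2.png

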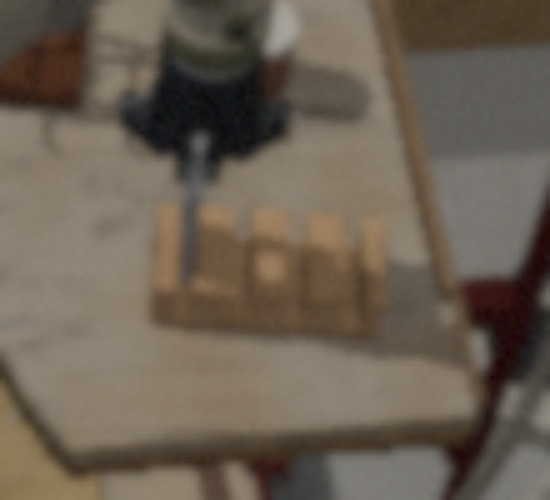

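Call:
send_rows(deltas=[[[0,0,-1,0,0,0],[0,0,-2,0,0,0],[0,0,-2.6,0,0,0],[0,0,-2.9,0,0,0],[0,0,-3.1,0,0,0],[0,0,-3.1,0,0,0]]])

```text
clock: 15.85
tcp_pos: [0.5016, -0.1825, 0.1213]
orientation: [0.0, 0.999, 0.047, 0.0]
wrist_force: [0.1, -0.3, -2.2]
finger_gap: 0.0065
```

Not yet on the floor, since the force is only the plate's weight. I ease down a little more.

Call:
send_rows(deltas=[[[0,0,-0.2,0,0,0],[0,0,-0.3,0,0,0],[0,0,-0.3,0,0,0]]])

```text
clock: 16.15
tcp_pos: [0.5022, -0.1828, 0.1208]
orientation: [0.001, 0.999, 0.047, 0.001]
wrist_force: [-4.0, 1.1, 12.2]
finger_gap: 0.007
```

Call:
send_rows(deltas=[[[0,0,0.1,0,0,0],[0,0,0.1,0,0,0],[0,0,0.1,0,0,0],[0,0,0.1,0,0,0],[0,0,2,0,0,0],[0,0,4,0,0,0],[0,0,7,0,0,0],[0,0,11,0,0,0],[0,4,14,0,0,0],[2,8,14,0,0,5]]], jaw=-0.34)

```text
clock: 17.15
tcp_pos: [0.5225, -0.1032, 0.2632]
orientation: [0.002, 0.996, 0.09, 0.003]
wrist_force: [1.3, -0.8, -0.7]
finger_gap: 0.028
```

```bash
python3 st.py a3
```

```text
17.15 [ 0.5225 -0.1032  0.2632] [0.0017 0.9959 0.0899 0.0031] jaw -79.67877170862215 gap 0.028 [-0.35  0.22 -0.    1.34 -0.    2.62] [ 1.3 -0.8 -0.7]
side 840 (array([ 0.50712375, -0.24829462,  0.09390235]), 656, np.float64(0.002085458501990229))
top 1280 (array([ 0.50780021, -0.24873552,  0.09419044]), 952, np.float64(0.0019973392769238527))
both (array([ 0.50753407, -0.24835745,  0.09519826]), 1606, np.float64(0.0020820282399074304))
```

View pics/side_a3.png

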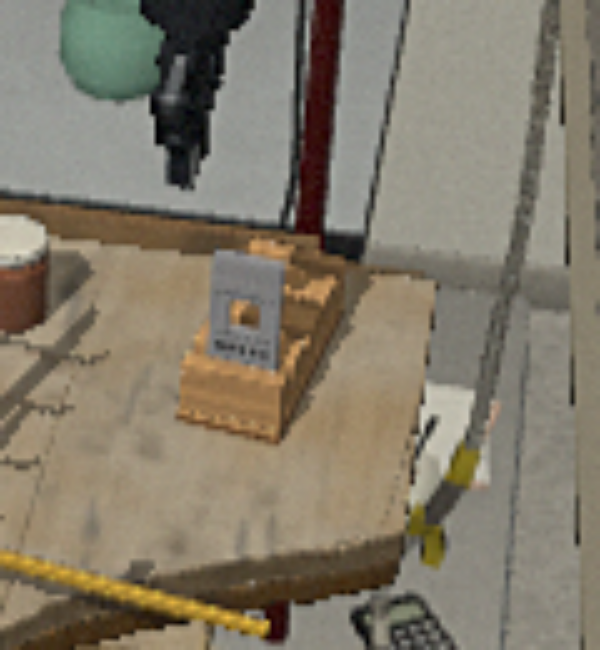

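Call:
send_rows(deltas=[[[1,2,0,0,0,7],[2,4,0,0,0,14],[3,6,0,0,0,21],[4.5,8,0,0,0,28],[6,10,0,0,0,35],[7.5,12,0,0,0,42],[9,14,0,0,0,49],[10.5,16,0,0,0,56],[12,18,0,0,0,63],[13,20,0,0,0,70],[13.7,21.1,0,0,0,77],[13.7,21.1,0,0,0,84.6]]])

```text
clock: 18.45
tcp_pos: [0.659, 0.1097, 0.2566]
orientation: [-0.001, 0.673, 0.74, -0.001]
wrist_force: [-0.3, 0.0, 0.0]
finger_gap: 0.028
```

Call:
send_rows(deltas=[[[0,0,-1.5,0,0,0],[0,0,-3,0,0,0],[0,0,-3,0,0,0],[0,0,-3,0,0,0]]])

```text
clock: 18.85
tcp_pos: [0.6581, 0.1082, 0.2276]
orientation: [-0.001, 0.676, 0.737, -0.001]
wrist_force: [-0.1, 0.2, 0.5]
finger_gap: 0.0281
```

```bash
python3 - <<'E'
from fit import *
s=get_state();print(s['clock'],s['tcp_pos'],'jaw',np.degrees(2*np.arctan2(s['orientation'][2],s['orientation'][1]))-90,s['finger_gap'],s['joint_pos'].round(2))
p=read_camera('side'); save(p,'s9.png',(230,150,330,240),7)
E
```

```text
18.85 [0.65814191 0.10815304 0.22762303] jaw 5.007538841143642 0.028058873287028708 [ 0.04  0.5   0.32  1.39 -0.    1.53]
```

View pics/s9.png

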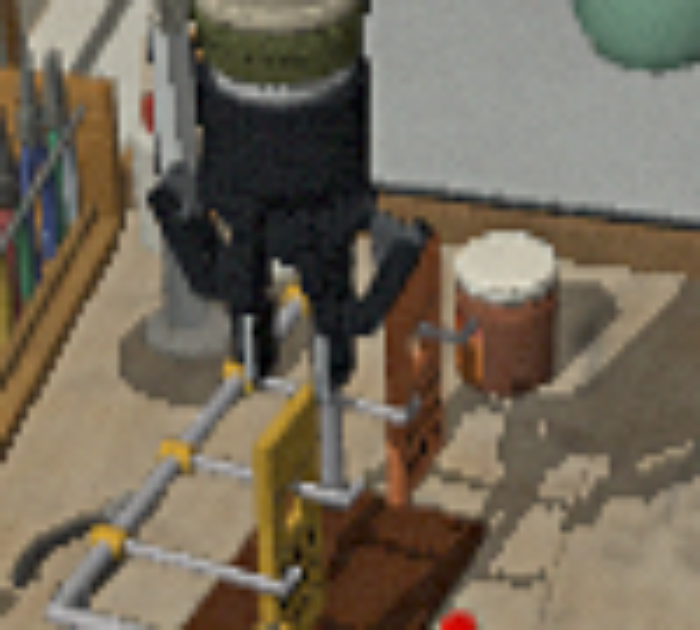

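Call:
send_rows(deltas=[[[0.1,0,-1.5,0,0,0],[0.1,0,-3,0,0,0],[0.1,0,-4.3,0,0,0],[0.1,0,-4.9,0,0,0],[0.1,0,-4.9,0,0,0],[0.1,0,-4.9,0,0,0]]])

```text
clock: 19.5
tcp_pos: [0.6598, 0.1086, 0.1799]
orientation: [0.0, 0.675, 0.738, 0.0]
wrist_force: [0.5, -0.4, -0.0]
finger_gap: 0.0282
```

Call:
send_rows(deltas=[[[0,0,0,0,0,0],[0,0,0,0,0,0],[0,0,0,0,0,0],[0,0,0,0,0,0],[0,0,0,0,0,0]]], jaw=-1, force=60)

```text
clock: 20.0
tcp_pos: [0.6605, 0.1087, 0.1805]
orientation: [0.001, 0.675, 0.738, 0.001]
wrist_force: [2.8, 0.6, 6.1]
finger_gap: 0.0069
```

```bash
python3 - <<'E'
from fit import *
s=get_state();print(s['clock'],s['tcp_pos'],'jaw',np.degrees(2*np.arctan2(s['orientation'][2],s['orientation'][1]))-90,s['finger_gap'],s['wrist_force'])
p=read_camera('side'); save(p,'s10.png',(230,150,330,240),7)
E
```

```text
20.0 [0.660451   0.10868548 0.18052738] jaw 5.041397359212127 0.006908720737759294 [2.76575238 0.57108114 6.08692289]
```

View pics/s10.png

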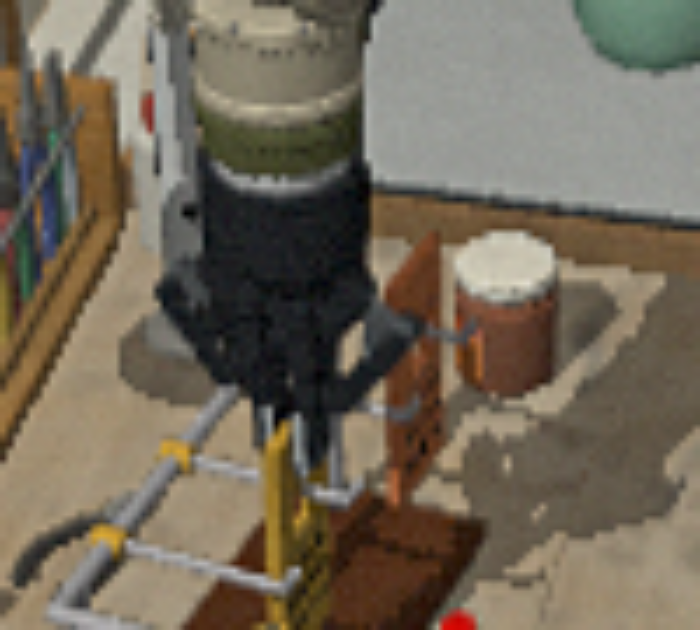

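Call:
send_rows(deltas=[[[0,0,0.8,0,0,0],[0,0,1.6,0,0,0],[0,0,1.6,0,0,0],[0,0,1.6,0,0,0],[-1.3,-0.1,1.6,0,0,0],[-2.6,-0.2,1.6,0,0,0],[-3.9,-0.3,1.6,0,0,0],[-5.2,-0.45,1.6,0,0,0],[-6.5,-0.55,1.6,0,0,0],[-8,-0.7,1.6,0,0,0],[-8,-0.7,1.6,0,0,0]]])

```text
clock: 21.15
tcp_pos: [0.5774, 0.1016, 0.195]
orientation: [-0.001, 0.675, 0.738, -0.001]
wrist_force: [-0.2, 0.7, -1.9]
finger_gap: 0.0068
```

```bash
python3 - <<'E'
from fit import *
s=get_state();print(s['clock'],s['tcp_pos'],'jaw',np.degrees(2*np.arctan2(s['orientation'][2],s['orientation'][1]))-90,s['finger_gap'],s['wrist_force'])
p=read_camera('side'); save(p,'s11.png',(230,130,380,250),5)
E
```

```text
21.15 [0.57737527 0.10159092 0.19498199] jaw 5.046946611145316 0.006830070594297349 [-0.15690161  0.69705638 -1.92412285]
```

View pics/s11.png

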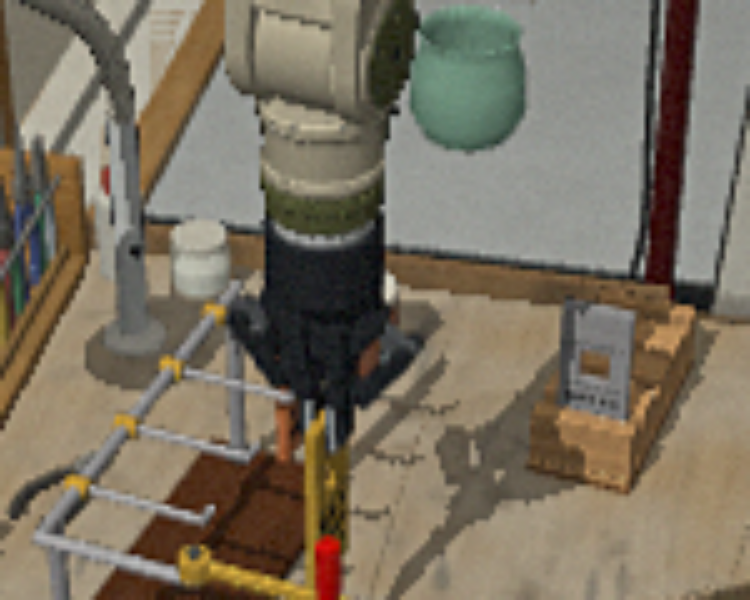

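Call:
send_rows(deltas=[[[-0.5,-1,2,0,0,0],[-1,-2.5,4,0,0,-4],[-1.5,-5,6,0,0,-10],[-2,-8,8,0,0,-16],[-2.5,-11,9,0,0,-22],[-3,-14,9,0,0,-28],[-3.5,-17,9,0,0,-34],[-4,-20,9,0,0,-40],[-4.5,-22,9,0,0,-46],[-5,-24,9,0,0,-52],[-5.5,-26,9,0,0,-58],[-6,-28,9,0,0,-64]]])

```text
clock: 22.4
tcp_pos: [0.5199, -0.1797, 0.2851]
orientation: [0.0, 0.964, 0.265, 0.0]
wrist_force: [0.3, -0.1, -2.3]
finger_gap: 0.0071
```

Call:
send_rows(deltas=[[[-0.3,-1,0,0,0,-5],[-0.6,-2,0,0,0,-10],[-0.9,-3.5,0,0,0,-15],[-1.2,-4.8,0,0,0,-20],[-1.2,-4.8,0,0,0,-25.6],[-1.2,-4.8,0,0,0,-25.6],[-1.2,-4.8,0,0,0,-25.6],[-1.2,-4.8,0,0,0,-25.6]]])

```text
clock: 23.2
tcp_pos: [0.5078, -0.2263, 0.2852]
orientation: [0.0, 0.999, 0.048, -0.0]
wrist_force: [-0.2, -0.3, -1.1]
finger_gap: 0.0072
```

```bash
python3 st.py b1; python3 pl.py .165 .26
```

```text
23.2 [ 0.5078 -0.2263  0.2852] [ 0.      0.9988  0.0484 -0.    ] jaw -84.44610835814422 gap 0.0072 [-0.56  0.27  0.11  1.42 -0.    2.48] [-0.2 -0.3 -1.1]
side 835 (array([ 0.50708364, -0.24831659,  0.09613639]), 660, np.float64(0.0017842822713446324))
top 1284 (array([ 0.50819356, -0.24790846,  0.09104972]), 970, np.float64(0.001994158475055063))
both (array([ 0.50777082, -0.2482272 ,  0.09370718]), 1625, np.float64(0.0019093313372956222))
side 277 [ 0.5058 -0.2256] dev [-0.0019  0.0005] yawdev deg -1.05 266 0.001897816101089358 zmin 0.17634132186961593
   half 0.165 [ 0.5057 -0.2262]
   half 0.21250000000000002 [ 0.5057 -0.2256]
top 50 [ 0.5046 -0.2274] dev [-0.0031 -0.0013] yawdev deg 0.36 50 0.000501760727179312 zmin 0.17762186518432543
   half 0.165 [ 0.5049 -0.2274]
   half 0.21250000000000002 [ 0.5045 -0.2274]
```

View pics/side_b1.png

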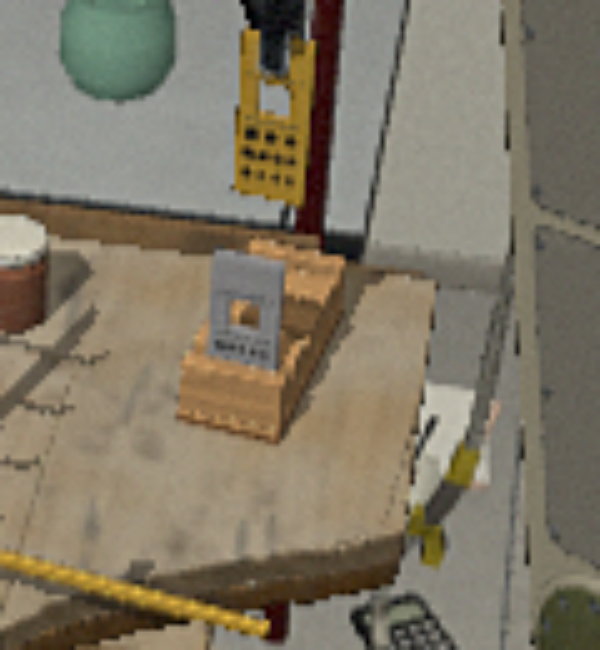

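View pics/top_b1.png

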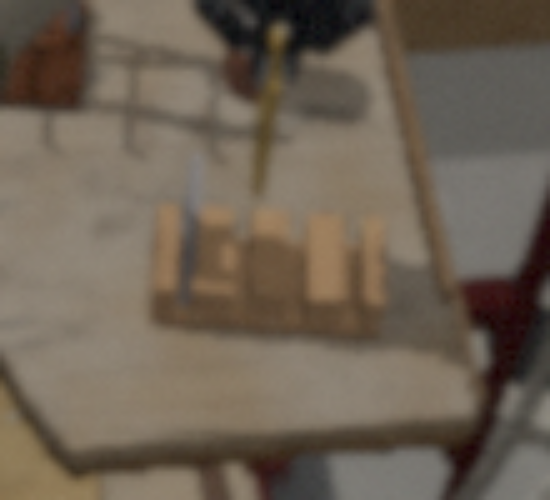

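Call:
send_rows(deltas=[[[-0.1,0,-2,0,0,0],[-0.1,0,-4,0,0,0],[-0.1,0,-6,0,0,0],[-0.1,0,-8,0,0,0],[-0.1,0,-9.5,0,0,0],[-0.1,0,-10.7,0,0,0],[-0.1,0,-11.6,0,0,0],[-0.1,0,-12.4,0,0,0],[-0.1,0,-13,0,0,0],[-0.1,0,-13,0,0,0]]])

```text
clock: 24.4
tcp_pos: [0.5062, -0.2262, 0.1547]
orientation: [-0.0, 0.999, 0.047, -0.0]
wrist_force: [-0.8, -0.5, -1.7]
finger_gap: 0.0069
```

```bash
python3 st.py b2
```

```text
24.4 [ 0.5062 -0.2262  0.1547] [-3.000e-04  9.989e-01  4.750e-02 -4.000e-04] jaw -84.55838195167067 gap 0.0069 [-0.57  0.31 -0.15  1.11 -0.    2.48] [-0.8 -0.5 -1.7]
side 731 (array([ 0.50729733, -0.24797042,  0.09127238]), 581, np.float64(0.0019558247101934476))
top 1274 (array([ 0.50800989, -0.24897341,  0.10698669]), 929, np.float64(0.00203343310721691))
both (array([ 0.5076756 , -0.24834705,  0.09927909]), 1508, np.float64(0.001973694316336116))
```

View pics/top_b2.png

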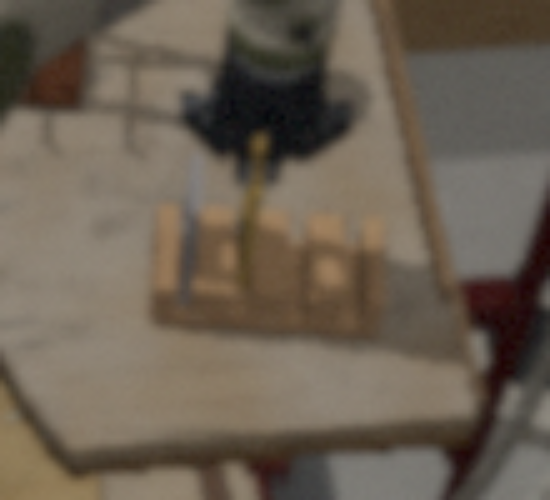

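In the slot. I go on down to the floor.

Call:
send_rows(deltas=[[[0,0,-1,0,0,0],[0,0,-2,0,0,0],[0,0,-2.7,0,0,0],[0,0,-3.1,0,0,0],[0,0,-3.3,0,0,0],[0,0,-3.3,0,0,0]]])

```text
clock: 25.1
tcp_pos: [0.5066, -0.2265, 0.1228]
orientation: [0.0, 0.999, 0.047, 0.0]
wrist_force: [-1.7, 0.2, 1.8]
finger_gap: 0.0065
```

Call:
send_rows(deltas=[[[0,0,-0.2,0,0,0],[0,0,-0.2,0,0,0]]])

```text
clock: 25.3
tcp_pos: [0.5068, -0.2268, 0.1228]
orientation: [0.001, 0.999, 0.047, 0.001]
wrist_force: [-4.5, 1.7, 13.8]
finger_gap: 0.0069
```

Call:
send_rows(deltas=[[[0,0,0.1,0,0,0],[0,0,0.1,0,0,0],[0,0,0.1,0,0,0],[0,0,0.1,0,0,0],[0,0,2,0,0,0],[0,0,4,0,0,0],[0,0,7,0,0,0],[0,0,11,0,0,0],[0,4,14,0,0,0],[2,8,14,0,0,5]]], jaw=-0.34)

```text
clock: 26.3
tcp_pos: [0.5274, -0.1474, 0.2652]
orientation: [0.002, 0.996, 0.09, 0.003]
wrist_force: [1.4, 0.0, -0.4]
finger_gap: 0.0283
```

```bash
python3 st.py b3; python3 - <<'E'
from fit import *
p=read_camera('side');q=(.667,.0735,.0832)
X=pts(p,roi=(.5,.85,-.12,.28)); L=toloc(X,q)
Z=X[(abs(L[:,1]+.105)<.04)&(L[:,2]>.1)&(abs(L[:,0]+.005)<.03)]
print(fit(Z,[([-.004,-.027,.07],[.004,.027,.206])],(.6707,-.0316,.083),.012))
save(p,'s12.png',(230,130,380,250),5)
E
```

```text
26.3 [ 0.5274 -0.1474  0.2652] [0.0019 0.9959 0.0899 0.003 ] jaw -79.67858207070857 gap 0.0283 [-0.42  0.25  0.04  1.36 -0.    2.54] [ 1.4  0.  -0.4]
side 711 (array([ 0.50726139, -0.24845616,  0.0864101 ]), 569, np.float64(0.0021096744928869246))
top 1298 (array([ 0.507863  , -0.24894737,  0.08922686]), 956, np.float64(0.002136794495783391))
both (array([ 0.5076405 , -0.24856589,  0.08806662]), 1525, np.float64(0.0021343714188790455))
(array([ 0.67036252, -0.03185004,  0.09966743]), 172, np.float64(0.0010413472691117869))
```

View pics/s12.png

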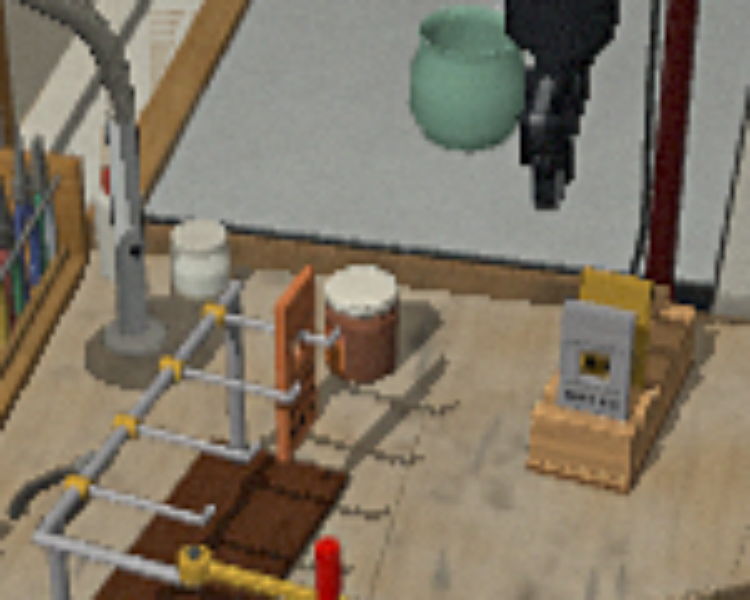

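Call:
send_rows(deltas=[[[1,1,0,0,0,7],[2,2,0,0,0,14],[3,3,0,0,0,21],[4.5,4,0,0,0,28],[6,5,0,0,0,35],[7.5,6,0,0,0,42],[9,7,0,0,0,49],[10.5,8,0,0,0,56],[12,9.5,0,0,0,63],[13,10.5,0,0,0,70],[14.4,11.6,0,0,0,77],[14.4,11.6,0,0,0,84.6]]])

```text
clock: 27.65
tcp_pos: [0.6714, -0.0303, 0.2584]
orientation: [-0.001, 0.673, 0.739, -0.0]
wrist_force: [0.1, -0.2, -0.7]
finger_gap: 0.0282
```

Call:
send_rows(deltas=[[[0,0,-1.5,0,0,0],[0,0,-3.5,0,0,0],[0,0,-3.5,0,0,0],[0,0,-3.5,0,0,0]]])

```text
clock: 28.05
tcp_pos: [0.6699, -0.0312, 0.2244]
orientation: [-0.001, 0.676, 0.737, -0.001]
wrist_force: [0.9, -0.5, 0.4]
finger_gap: 0.0284
```

```bash
python3 - <<'E'
from fit import *
s=get_state();print(s['clock'],s['tcp_pos'],'jaw',np.degrees(2*np.arctan2(s['orientation'][2],s['orientation'][1]))-90,s['finger_gap'],s['joint_pos'].round(2))
p=read_camera('side'); save(p,'s13.png',(230,120,330,210),7)
E
```

```text
28.05 [ 0.66986332 -0.03121142  0.22442033] jaw 4.968351290074551 0.028374452276231803 [-0.17  0.51  0.33  1.39 -0.    1.32]
```

View pics/s13.png

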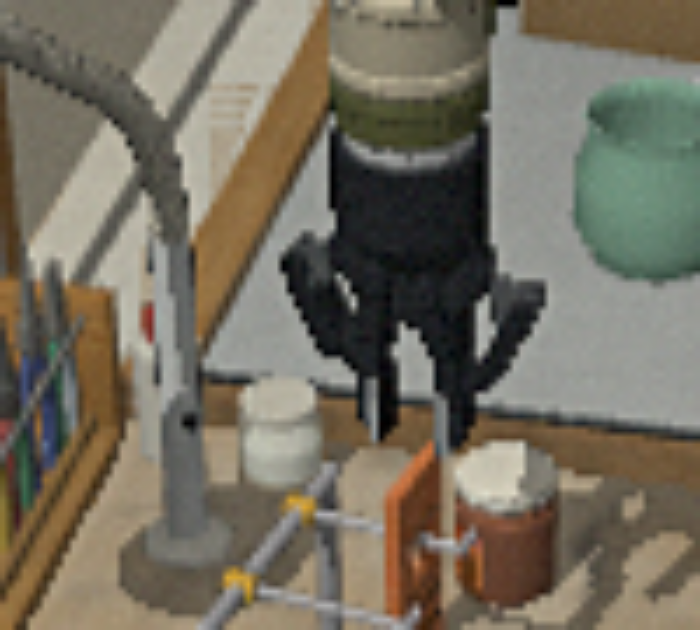

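Call:
send_rows(deltas=[[[0.1,0,-1.5,0,0,0],[0.1,0,-3,0,0,0],[0.1,0,-4,0,0,0],[0.1,0,-4.5,0,0,0],[0.1,0,-4.5,0,0,0],[0.1,0,-4.5,0,0,0]]])

```text
clock: 28.7
tcp_pos: [0.6718, -0.0305, 0.1811]
orientation: [0.0, 0.675, 0.737, 0.0]
wrist_force: [0.2, 0.5, -0.5]
finger_gap: 0.0277
```

Call:
send_rows(deltas=[[[0,0,0,0,0,0],[0,0,0,0,0,0],[0,0,0,0,0,0],[0,0,0,0,0,0],[0,0,0,0,0,0]]], jaw=-1, force=60)

```text
clock: 29.2
tcp_pos: [0.6722, -0.0305, 0.1812]
orientation: [0.001, 0.675, 0.738, 0.001]
wrist_force: [1.5, 0.2, 5.5]
finger_gap: 0.0068
```

```bash
python3 - <<'E'
from fit import *
s=get_state();print(s['clock'],s['tcp_pos'],'jaw',np.degrees(2*np.arctan2(s['orientation'][2],s['orientation'][1]))-90,s['finger_gap'],s['wrist_force'])
for c in('side','top'):
    p=read_camera(c); C=cloud(p); d=silhouettes(p,'flux_jar'); 
    for e in d[:1]:
        X=C[e['mask']&(p['z_map']>0)]; X=X[X[:,2]>.068]; print(c,e['conf'],len(X),X.mean(0),X.min(0),X.max(0))
    if c=='side': save(p,'s14.png',(230,120,330,210),7)
E
```

```text
29.2 [ 0.67217559 -0.0304601   0.18123223] jaw 5.0412795476931365 0.006834869356602782 [1.4864052  0.21693232 5.52130286]
side 0.83 121 [ 0.7075787  -0.20912243  0.08070141] [ 0.63528614 -0.25505621  0.06865849] [ 0.73720944 -0.02872371  0.17813021]
top 0.71 137 [ 0.71121082 -0.220222    0.07887973] [ 0.67965048 -0.24705183  0.0681594 ] [ 0.74000488 -0.19204822  0.09180627]
```

View pics/s14.png

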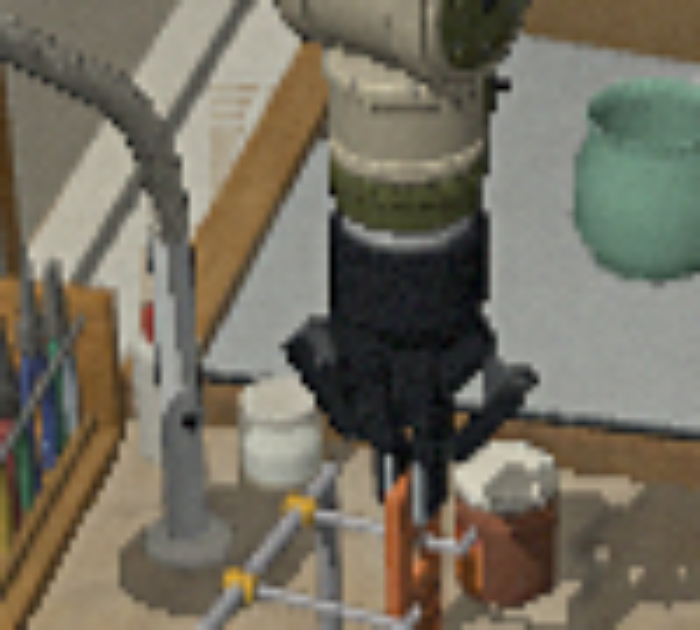

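Jar is at (0.71, −0.22), clear of the path. I lift and slide off.

Call:
send_rows(deltas=[[[0,0,0.8,0,0,0],[0,0,1.6,0,0,0],[0,0,1.6,0,0,0],[0,0,1.6,0,0,0],[-1.3,-0.1,1.6,0,0,0],[-2.6,-0.2,1.6,0,0,0],[-3.9,-0.3,1.6,0,0,0],[-5.2,-0.45,1.6,0,0,0],[-6.5,-0.55,1.6,0,0,0],[-8,-0.7,1.6,0,0,0],[-8,-0.7,1.6,0,0,0]]])

```text
clock: 30.5
tcp_pos: [0.5895, -0.0373, 0.196]
orientation: [-0.001, 0.675, 0.737, -0.001]
wrist_force: [-0.1, -1.2, -1.8]
finger_gap: 0.007
```

```bash
python3 st.py c0; python3 - <<'E'
from fit import *
p=read_camera('side'); save(p,'s15.png',(230,130,380,250),5)
E
```

```text
30.5 [ 0.5895 -0.0373  0.196 ] [-9.000e-04  6.755e-01  7.374e-01 -6.000e-04] jaw 5.020857696041077 gap 0.007 [-0.2   0.36  0.02  1.24 -0.    1.28] [-0.1 -1.2 -1.8]
side 710 (array([ 0.50742929, -0.24851875,  0.09428562]), 562, np.float64(0.001793193101970663))
top 1269 (array([ 0.50809112, -0.248306  ,  0.08990256]), 939, np.float64(0.002085185787369853))
both (array([ 0.50784017, -0.24836833,  0.09214893]), 1502, np.float64(0.0019963634144779703))
```

View pics/s15.png

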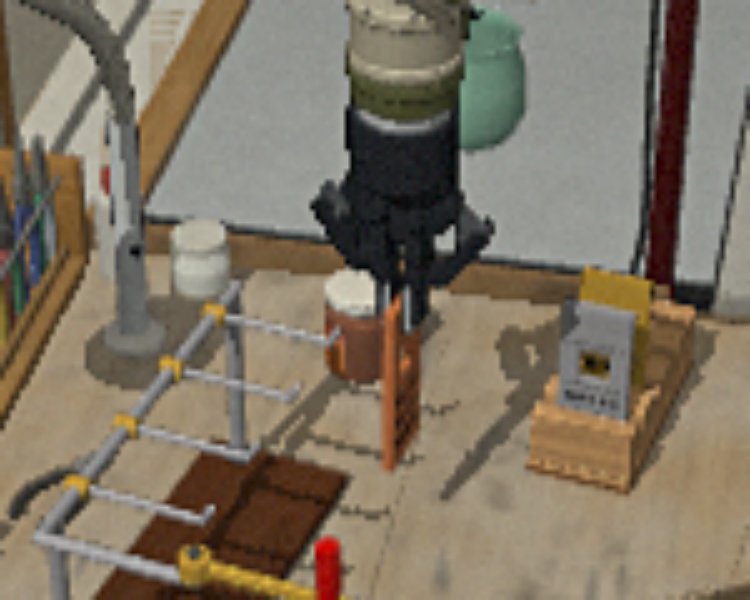

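Call:
send_rows(deltas=[[[-0.5,0,2,0,0,0],[-1,-1,4,0,0,-5],[-1.5,-3,6,0,0,-11],[-2,-5,8,0,0,-17],[-2.5,-7,9,0,0,-23],[-3,-9,9,0,0,-29],[-3.5,-11,9,0,0,-35],[-4,-13,9,0,0,-41],[-4.7,-15,9,0,0,-47],[-5.5,-17,9,0,0,-53],[-6.2,-19,9,0,0,-59],[-7,-21,9,0,0,-65]]])

```text
clock: 31.85
tcp_pos: [0.522, -0.2485, 0.286]
orientation: [0.0, 0.966, 0.257, 0.0]
wrist_force: [0.4, -1.1, -2.4]
finger_gap: 0.007
```

Call:
send_rows(deltas=[[[-0.3,-0.6,0,0,0,-5],[-0.6,-1.2,0,0,0,-10],[-0.9,-1.8,0,0,0,-15],[-1.1,-2.3,0,0,0,-20],[-1.1,-2.3,0,0,0,-24.5],[-1.1,-2.3,0,0,0,-24.5],[-1.1,-2.3,0,0,0,-24.5],[-1.1,-2.3,0,0,0,-24.5]]])

```text
clock: 32.65
tcp_pos: [0.5108, -0.2704, 0.2862]
orientation: [0.0, 0.999, 0.049, -0.0]
wrist_force: [-0.1, 0.1, -1.2]
finger_gap: 0.0069
```

```bash
python3 st.py c1; python3 pl.py .165 .26
```

```text
32.65 [ 0.5108 -0.2704  0.2862] [ 0.      0.9988  0.0491 -0.    ] jaw -84.36937133085797 gap 0.0069 [-0.63  0.31  0.18  1.44 -0.    2.42] [-0.1  0.1 -1.2]
side 724 (array([ 0.50725014, -0.24906194,  0.09608475]), 573, np.float64(0.0019107767763398686))
top 1235 (array([ 0.50800511, -0.24879458,  0.08928711]), 922, np.float64(0.0021475100133527165))
both (array([ 0.50771504, -0.24895088,  0.09174436]), 1497, np.float64(0.0020709994618901273))
side 265 [ 0.5068 -0.2678] dev [-0.0039  0.0025] yawdev deg 1.15 260 0.0018887419633974018 zmin 0.17542809127403533
   half 0.165 [ 0.5078 -0.2684]
   half 0.21250000000000002 [ 0.5072 -0.2674]
top 57 [ 0.5072 -0.2714] dev [-0.0035 -0.0011] yawdev deg 0.08 57 0.0006964464354770597 zmin 0.17957754977646045
   half 0.165 [ 0.5066 -0.2713]
   half 0.21250000000000002 [ 0.5082 -0.2714]
```

View pics/top_c1.png

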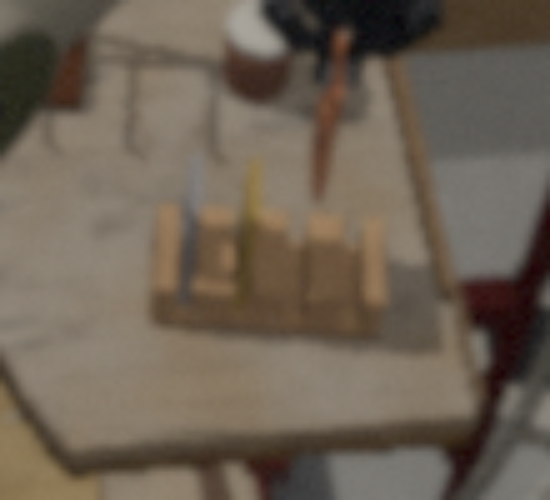

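View pics/side_c1.png

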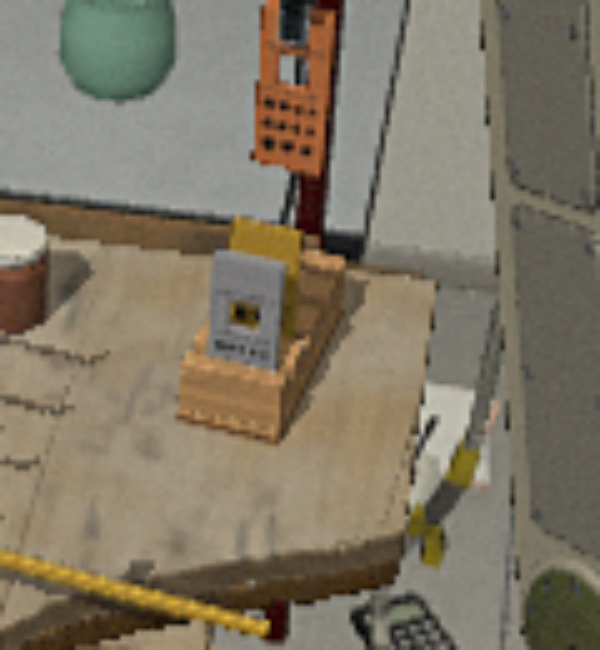

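Call:
send_rows(deltas=[[[0,0,-2,0,0,0],[0,0,-4,0,0,0],[0,0,-6,0,0,0],[0,0,-8,0,0,0],[0,0,-9.5,0,0,0],[0,0,-10.7,0,0,0],[0,0,-11.6,0,0,0],[0,0,-12.4,0,0,0],[0,0,-13,0,0,0],[0,0,-13,0,0,0]]])

```text
clock: 33.85
tcp_pos: [0.5103, -0.2702, 0.1557]
orientation: [-0.0, 0.999, 0.048, -0.0]
wrist_force: [-0.2, 0.1, -2.7]
finger_gap: 0.0069
```

```bash
python3 st.py c2
```

```text
33.85 [ 0.5103 -0.2702  0.1557] [-3.000e-04  9.988e-01  4.840e-02 -4.000e-04] jaw -84.45664296467038 gap 0.0069 [-0.63  0.35 -0.09  1.13 -0.    2.42] [-0.2  0.1 -2.7]
side 677 (array([ 0.50752976, -0.24804597,  0.08535153]), 534, np.float64(0.0020058867382495155))
top 1224 (array([ 0.50838309, -0.24882754,  0.0921799 ]), 885, np.float64(0.002168299901814323))
both (array([ 0.50796633, -0.24839833,  0.09079418]), 1415, np.float64(0.002136874527927858))
```

View pics/top_c2.png

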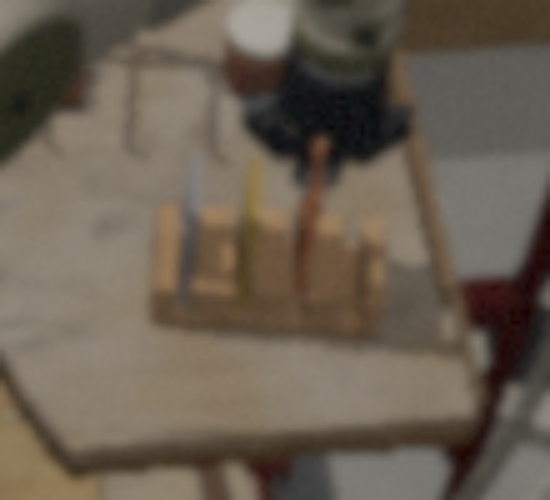

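Call:
send_rows(deltas=[[[0,0,-1,0,0,0],[0,0,-2,0,0,0],[0,0,-2.7,0,0,0],[0,0,-3.1,0,0,0],[0,0,-3.4,0,0,0],[0,0,-3.4,0,0,0]]])

```text
clock: 34.55
tcp_pos: [0.5103, -0.2704, 0.1235]
orientation: [0.0, 0.999, 0.048, 0.0]
wrist_force: [-3.2, 0.8, 6.1]
finger_gap: 0.0065
```

Call:
send_rows(deltas=[[[0,0,-0.1,0,0,0],[0,0,-0.1,0,0,0]]])

```text
clock: 34.75
tcp_pos: [0.5104, -0.2705, 0.1235]
orientation: [0.001, 0.999, 0.048, 0.0]
wrist_force: [-4.1, 1.2, 10.8]
finger_gap: 0.007
```

Call:
send_rows(deltas=[[[0,0,0.1,0,0,0],[0,0,0.1,0,0,0],[0,0,0.1,0,0,0],[0,0,0.1,0,0,0],[0,0,2,0,0,0],[0,0,4,0,0,0],[0,0,7,0,0,0],[0,0,11,0,0,0],[0,4,14,0,0,0],[0,8,16,0,0,5],[0,12,16,0,0,5]]], jaw=-0.34)

```text
clock: 35.85
tcp_pos: [0.5119, -0.1502, 0.2846]
orientation: [0.001, 0.996, 0.092, 0.003]
wrist_force: [1.0, -0.4, 0.5]
finger_gap: 0.028
```

```bash
python3 st.py c3; cat > chk.py <<'E'
from fit import *
# plates in stand frame
p=read_camera('side'); t=read_camera('top'); q=(.5078,-.2484,.092)
for P,cn in((p,'side'),(t,'top')):
    C=cloud(P)
    for n in('steel','brass','copper'):
        for d in silhouettes(P,'plate_'+n)[:2]:
            X=C[d['mask']&(P['z_map']>0)]; L=toloc(X,q); L=L[(abs(L[:,0])<.06)&(abs(L[:,1])<.1)&(L[:,2]>.06)]
            if len(L)>10: print(cn,n,round(d['conf'],2),len(L),np.percentile(L,[3,50,97],axis=0).round(3).tolist())
E
python3 chk.py; python3 keep.py
```

```text
35.85 [ 0.5119 -0.1502  0.2846] [0.0015 0.9957 0.0921 0.0026] jaw -79.42536342609222 gap 0.028 [-0.44  0.22  0.05  1.4   0.    2.52] [ 1.  -0.4  0.5]
side 682 (array([ 0.5069459 , -0.24817049,  0.10034344]), 547, np.float64(0.0019508137851074053))
top 1242 (array([ 0.50809903, -0.25073551,  0.08496067]), 907, np.float64(0.0023009281239197363))
both (array([ 0.50769624, -0.24871171,  0.09081684]), 1446, np.float64(0.002209585725321119))
side steel 0.72 287 [[-0.029, 0.026, 0.062], [-0.002, 0.069, 0.109], [0.023, 0.076, 0.151]]
side brass 0.56 169 [[-0.029, 0.013, 0.063], [-0.009, 0.024, 0.128], [0.022, 0.036, 0.151]]
top steel 0.68 60 [[-0.03, 0.061, 0.07], [-0.019, 0.066, 0.141], [0.016, 0.069, 0.155]]
top brass 0.57 69 [[-0.029, 0.017, 0.065], [-0.017, 0.024, 0.118], [0.024, 0.025, 0.155]]
top copper 0.46 87 [[-0.031, -0.033, 0.061], [-0.016, -0.021, 0.104], [0.021, -0.015, 0.153]]
325 [0.46765452 0.21890403 0.18135982] [-9.96074684e-01 -8.85158120e-02 -4.17044841e-04] ends [0.32490586 0.21003667 0.18695985] [0.61113366 0.21946577 0.18246207]
keeper angle from closed 1.5651645100021543
```

View pics/side_c3.png

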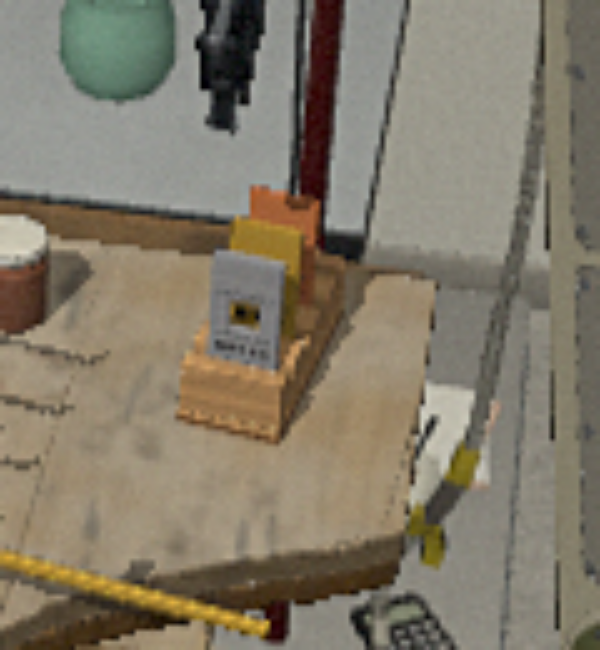

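View pics/top_c3.png

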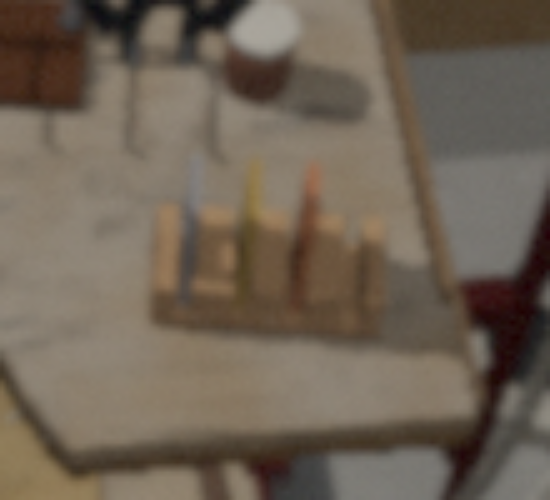

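Call:
send_rows(deltas=[[[0,3,0,0,0,7],[0,6,0,0,0,14],[0,9,0,0,0,21],[0,12,0,0,0,28],[0,15,0,0,0,35],[0,18,0,0,0,42],[0,21,0,0,0,49],[0,24,0,0,0,56],[0,28,0,0,0,63],[0,32,0,0,0,70],[-0.2,35,0,0,0,77],[-0.2,37.1,0,0,0,84.4]]], jaw=0)

```text
clock: 37.6
tcp_pos: [0.5084, 0.2222, 0.281]
orientation: [-0.0, 0.674, 0.739, -0.0]
wrist_force: [0.1, -0.3, 0.1]
finger_gap: 0.0426
```

Call:
send_rows(deltas=[[[0,0,-1,0,0,0],[0,0,-3,0,0,0],[0,0,-4,0,0,0],[0,0,-4,0,0,0]]])

```text
clock: 38.0
tcp_pos: [0.5075, 0.2193, 0.2392]
orientation: [-0.001, 0.677, 0.736, -0.002]
wrist_force: [-0.1, 0.8, -0.4]
finger_gap: 0.0429
```

```bash
python3 - <<'E'
from fit import *
s=get_state();print(s['clock'],s['tcp_pos'],'jaw',np.degrees(2*np.arctan2(s['orientation'][2],s['orientation'][1]))-90,s['finger_gap'],s['joint_pos'].round(2))
p=read_camera('side'); save(p,'s16.png',(240,160,340,250),7)
u=w2px(p,s['tcp_pos']);print(((u[0]-240)*7,(u[1]-160)*7)); u=w2px(p,(.5092,.2208,.225));print(((u[0]-240)*7,(u[1]-160)*7))
hsv=cv2.cvtColor(p['img'],cv2.COLOR_RGB2HSV)
r=(hsv[...,1]>170)&((hsv[...,0]<6)|(hsv[...,0]>174))&(hsv[...,2]>100); r[:,:280]=0;r[:,310:]=0;r[:215]=0;r[270:]=0
v,u=np.nonzero(r);print(((u.min()-240)*7,(u.max()+1-240)*7,(v.min()-160)*7,(v.max()+1-160)*7), (u.mean()-240+.5)*7)
E
```

```text
38.0 [0.50754794 0.21934063 0.23919748] jaw 4.80295980535773 0.04293825013552899 [ 0.26  0.27  0.01  1.31 -0.    1.75]
(np.float64(394.670056368682), np.float64(524.0830544528512))
(np.float64(389.79185732976526), np.float64(550.2393632008075))
(np.int64(371), np.int64(406), np.int64(546), np.int64(630)) 388.7456140350877
```

View pics/s16.png

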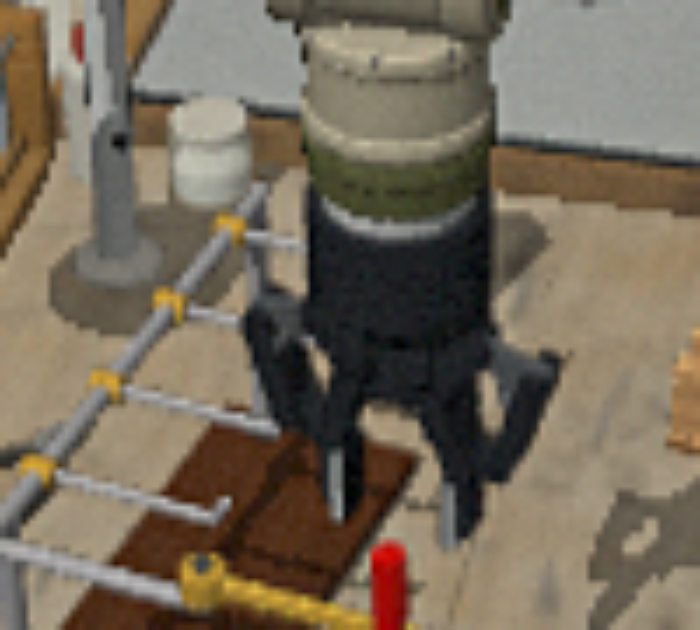

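Centred within 2 mm. I descend with a small correction and grip.

Call:
send_rows(deltas=[[[0.2,0.15,-1.5,0,0,0],[0.2,0.15,-3,0,0,0],[0.2,0.15,-4.2,0,0,0],[0.2,0.15,-4.6,0,0,0],[0.2,0.15,-4.6,0,0,0],[0.2,0.15,-4.6,0,0,0]]])

```text
clock: 38.65
tcp_pos: [0.5109, 0.2221, 0.196]
orientation: [0.0, 0.676, 0.737, 0.0]
wrist_force: [0.4, -0.6, 0.0]
finger_gap: 0.0428
```

Call:
send_rows(deltas=[[[0,0,0,0,0,0],[0,0,0,0,0,0],[0,0,0,0,0,0],[0,0,0,0,0,0],[0,0,0,0,0,0],[0,0,0,0,0,0]]], jaw=-1, force=30)

```text
clock: 39.25
tcp_pos: [0.513, 0.2224, 0.1964]
orientation: [0.002, 0.676, 0.737, 0.002]
wrist_force: [6.1, 0.2, -1.6]
finger_gap: 0.0149
```

```bash
python3 -c "
import numpy as np
ph=np.radians(-90-90+4.77)
def a(t):return 9*np.array([np.cos(ph+t)-np.cos(ph),np.sin(ph+t)-np.sin(ph)])
for s in(0,45):
  o=a(np.radians(s)); print([[*(a(np.radians(s+45*i/12))-o).round(2).tolist(),0,0,0,round(45*i/12,1)] for i in range(1,13)])
"
```

```text
[[0.07, -0.58, 0, 0, 0, 3.8], [0.17, -1.16, 0, 0, 0, 7.5], [0.32, -1.74, 0, 0, 0, 11.2], [0.5, -2.3, 0, 0, 0, 15.0], [0.72, -2.84, 0, 0, 0, 18.8], [0.97, -3.38, 0, 0, 0, 22.5], [1.26, -3.89, 0, 0, 0, 26.2], [1.58, -4.38, 0, 0, 0, 30.0], [1.93, -4.86, 0, 0, 0, 33.8], [2.31, -5.31, 0, 0, 0, 37.5], [2.72, -5.73, 0, 0, 0, 41.2], [3.16, -6.12, 0, 0, 0, 45.0]]
[[0.46, -0.37, 0, 0, 0, 3.8], [0.95, -0.7, 0, 0, 0, 7.5], [1.45, -1.0, 0, 0, 0, 11.2], [1.98, -1.27, 0, 0, 0, 15.0], [2.52, -1.5, 0, 0, 0, 18.8], [3.07, -1.7, 0, 0, 0, 22.5], [3.64, -1.86, 0, 0, 0, 26.2], [4.21, -1.99, 0, 0, 0, 30.0], [4.8, -2.07, 0, 0, 0, 33.8], [5.38, -2.12, 0, 0, 0, 37.5], [5.97, -2.13, 0, 0, 0, 41.2], [6.56, -2.1, 0, 0, 0, 45.0]]
```

Call:
send_rows(deltas=[[[0.1,-0.6,0,0,0,3.8],[0.2,-1.15,0,0,0,7.5],[0.35,-1.75,0,0,0,11.2],[0.55,-2.3,0,0,0,15.0],[0.8,-2.85,0,0,0,18.8],[1.05,-3.4,0,0,0,22.5],[1.35,-3.9,0,0,0,26.2],[1.7,-4.4,0,0,0,30.0],[2.05,-4.85,0,0,0,33.8],[2.4,-5.3,0,0,0,37.5],[2.8,-5.7,0,0,0,41.2],[3.25,-6.1,0,0,0,45.0]]])

```text
clock: 40.45
tcp_pos: [0.5432, 0.1607, 0.1963]
orientation: [0.001, 0.341, 0.94, -0.0]
wrist_force: [-1.3, -0.8, 4.3]
finger_gap: 0.0151
```

Call:
send_rows(deltas=[[[0.45,-0.35,0,0,0,3.8],[0.95,-0.7,0,0,0,7.5],[1.45,-1.0,0,0,0,11.2],[2.0,-1.25,0,0,0,15.0],[2.5,-1.5,0,0,0,18.8],[3.1,-1.7,0,0,0,22.5],[3.65,-1.85,0,0,0,26.2],[4.2,-2.0,0,0,0,30.0],[4.8,-2.1,0,0,0,33.8],[5.4,-2.1,0,0,0,37.5],[6.0,-2.1,0,0,0,41.2],[6.6,-2.1,0,0,0,45.0]]])

```text
clock: 41.65
tcp_pos: [0.6088, 0.1382, 0.1963]
orientation: [-0.0, -0.044, 0.999, -0.002]
wrist_force: [-21.6, -7.3, 12.6]
finger_gap: 0.0144
```

Call:
send_rows(deltas=[[[0.1,0,0,0,0,0],[0.2,0,0,0,0,0],[0.3,0,0,0,0,0],[0.3,0,0,0,0,0]]])

```text
clock: 42.05
tcp_pos: [0.6086, 0.1382, 0.1963]
orientation: [-0.003, -0.043, 0.999, -0.002]
wrist_force: [-12.2, -7.0, 8.9]
finger_gap: 0.0149
```

```bash
python3 - <<'E'
from fit import *
s=get_state();print(s['clock'],s['tcp_pos'],s['wrist_force'],s['joint_pos'].round(2))
p=read_camera('side'); save(p,'s17.png',(210,140,410,300),4)
E
```

```text
42.05 [0.60857779 0.13822293 0.19628944] [-12.21093358  -6.97287181   8.88127656] [ 0.1   0.43  0.12  1.28 -0.    0.01]
```

View pics/s17.png

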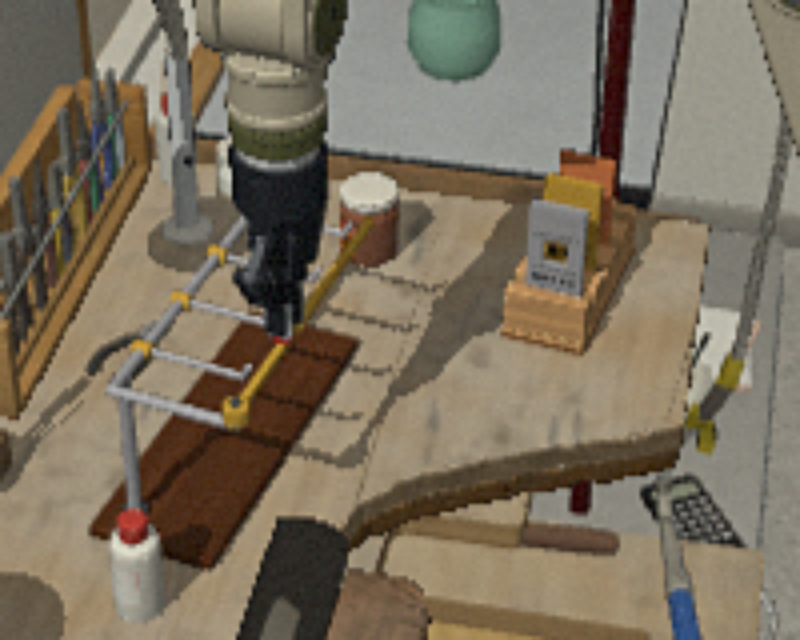

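At the closed stop. I release and rise straight up.

Call:
send_rows(deltas=[[[0,0,0,0,0,0],[0,0,0,0,0,0],[0,0,0,0,0,0],[0,0,0,0,0,0],[0,0,2,0,0,0],[0,0,5,0,0,0],[0,0,9,0,0,0],[0,0,12,0,0,0],[-4,0,14,0,0,0],[-8,0,14,0,0,0],[-12,0,14,0,0,0],[-12,0,14,0,0,0]]], jaw=0)

```text
clock: 43.3
tcp_pos: [0.4871, 0.1404, 0.336]
orientation: [-0.001, -0.044, 0.999, 0.0]
wrist_force: [0.7, -0.7, 0.4]
finger_gap: 0.0428
```

```bash
python3 chk.py; python3 - <<'E'
from fit import *
s=get_state();print(s['clock'],s['tcp_pos'],s['wrist_force'])
p=read_camera('side'); save(p,'s18.png',(210,140,410,300),4)
C=cloud(p);hsv=cv2.cvtColor(p['img'],cv2.COLOR_RGB2HSV)
m=(p['z_map']>0)&(C[...,2]>.17)&(C[...,2]<.19)&(C[...,0]>.56)&(C[...,0]<.64)&(C[...,1]>-.08)&(C[...,1]<.2)&(hsv[...,1]>120)&(hsv[...,0]>15)&(hsv[...,0]<35)
X=C[m]; d=np.linalg.svd(X-X.mean(0))[2][0]; d*=-np.sign(d[1]); print(len(X),d,'angle',-(np.arctan2(d[1],d[0])+np.pi/2-.083))
XX=[pts(c,roi=(.42,.62,-.38,-.12)) for c in (p,read_camera('top'))]; X=np.vstack(XX);X=X[X[:,2]<.065]; print(fit(X,stand_boxes(),(.508,-.248,.096),.03))
E
```

```text
side steel 0.86 293 [[-0.028, 0.027, 0.061], [-0.001, 0.068, 0.11], [0.023, 0.076, 0.149]]
side brass 0.54 124 [[-0.028, 0.016, 0.064], [-0.006, 0.024, 0.132], [0.02, 0.031, 0.151]]
side copper 0.55 134 [[-0.03, -0.029, 0.069], [-0.017, -0.02, 0.134], [0.021, -0.011, 0.153]]
top steel 0.67 216 [[-0.04, -0.082, 0.06], [-0.011, 0.002, 0.062], [0.036, 0.086, 0.113]]
top steel 0.52 65 [[-0.031, 0.061, 0.069], [-0.017, 0.066, 0.141], [0.018, 0.069, 0.156]]
top brass 0.7 196 [[-0.04, -0.086, 0.06], [-0.01, 0.004, 0.062], [0.032, 0.087, 0.068]]
top brass 0.42 34 [[-0.031, 0.019, 0.068], [-0.025, 0.024, 0.101], [0.004, 0.025, 0.152]]
top copper 0.24 224 [[-0.04, -0.084, 0.06], [-0.011, 0.004, 0.062], [0.036, 0.087, 0.116]]
43.7 [0.49303924 0.1400332  0.33486817] [ 0.11567813 -0.06020629  0.01094001]
142 [ 8.57554217e-02 -9.96316005e-01  6.51825588e-04] angle -0.0028608968385932104
(array([ 0.50804556, -0.24916111,  0.09161926]), 1458, np.float64(0.0022436411116750835))
```

View pics/s18.png

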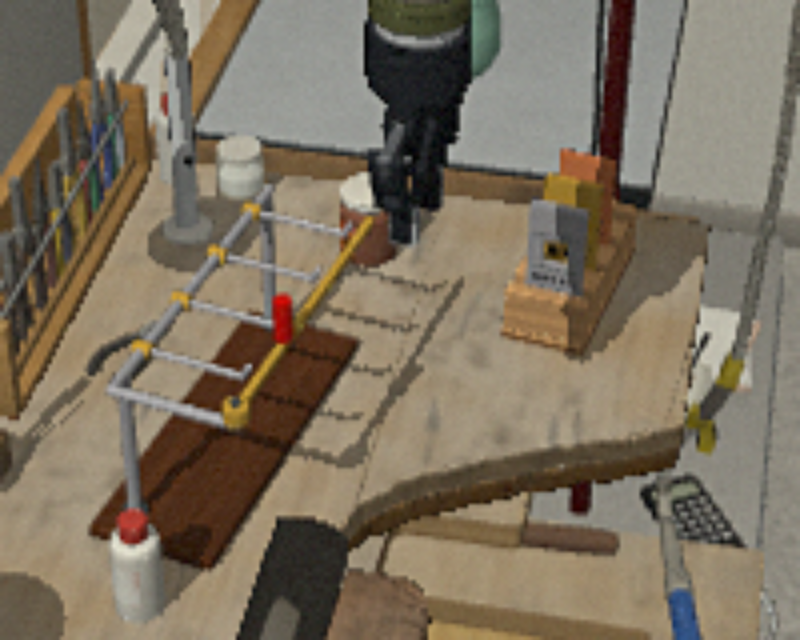

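The keeper is closed (about 0 rad), all three plates stand in the stand, and the arm is clear.

```bash
python3 -c "
from workcell import hand_in; print(hand_in())"
```

```text
the job is handed in; nothing more can be done
None
```

The job is done and handed in at about 44 s; `hand_in()` gives no verdict, so what follows are my own checks.

I swung the keeper open to about 1.565 rad. The steel, brass and copper plates went into the stand's slot0, slot1 and slot2; no blue plate was present. Then I swung the keeper closed to its stop.

**Last checks:**
- **Keeper:** it measured about 0.00 rad from closed.
- **Plates:** all upright. Their tops are about 150 mm over the bench, which puts them on the slot floors (148 mm expected). They are within about 5 mm of mid-slot.
- **Stand:** it stayed within about 1 mm of its starting place.
- **Bystanders:** the arm never worked near the jar, the beaker or the bottle. I did not measure their positions again at the end.
- **Arm:** it was clear of everything, with the measured wrist force at about zero.

**What disagreed:**
- The first stand fit from the side camera was about 27 mm off in x because the arm hid part of the stand. Later fits agreed with the top camera to about 1 to 3 mm.
- In the last top picture, some of the plate masks also took in the stand, so I set those readings aside. The top view gave no usable reading for copper, so its place rests on the side view.
- The keeper pivot seemed to lie about 4 mm off the fitted rack position when gripped. The gripper absorbed this with wrist forces under about 26 N.

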